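# Set the sample-lift spindle to its high spot and shut the guard lid

### The arm

A 6-joint arm with a two-finger parallel gripper is mounted at the origin on the work surface. World frame = base frame: x ahead of the robot, y to its left, z up, the work surface at z = 0. Lengths are in mm, angles in degrees, forces in N, time in s.
With the tool pointing down it reaches from about 225 to 725 mm from the base axis. Payload 3.1 kg.
Tool frame: the origin (TCP) lies on the centre line of the jaws, within the pads' length; the fingertips stand bot.tcp_to_tips ahead of it and the grasp point (between the pads) lies 8 mm behind it (bot.tcp_to_tips is the distance from the TCP to the fingertips, in mm); z points along the fingers, x is the direction in which the jaws open and shut, and the axes are right-handed (so a half turn about z gives the same grasp; the last joint's range is limited). The gripper opens to 85 mm and grips with 20 to 120 N. Pads are 22 mm wide; open, the fingers measure 114 mm over their backs; the gripper's body (76 mm by 85 mm) begins 54 mm behind the grasp point. The pads swing forward as they close: fully open they stand 13 mm farther back than shut.
Start: joints at [-72.067, 2.75, 5.684, 92.934, 0, 82.678], TCP at [223.983, -474.815, 242.312] pointing down, gripper open.
Joint ranges: [-166.93, 166.93], [-56.73, 111.36], [-69.38, 81.34], [-121.58, 131.49], [-85.45, 84.26], [-180, 180]. Speed limits (degrees/s): [159.86, 159.86, 180, 180, 180, 180].

### API

Orientations are given as a 3x3 rotation matrix whose columns are the frame's x, y, z axes.
In Python, from station import sensors, cams, workorder, bot gives the robot as it stands.
- The arm moves only by the shell command python3 -m handwheel 'ROWS' [FORCE]. ROWS is JSON, a list of rows, each a list of 7 numbers: the shift along the tool's x, y, z in units of 40 mm (1.0 is 40 mm), then the turn, a rotation vector about the tool's x, y, z in units of 90 degrees (1.0 is 90 degrees), then the closure, from 0 (fully open) to 1 (shut). In form: [[dx, dy, dz, ax, ay, az, gripper], ...]. A call has 1 to 12 rows; each row shifts and turns the commanded pose from where the row before left it, along the tool's axes as they then stand; what a row does not reach is not made up. A row lasts 1/12 s, in which the tool goes at most 41.7 mm and 7.16 degrees, less where a joint would pass 70% of its speed; a pose out of reach is approached as far as the arm can. A call with a number of a shift or a turn outside -1 to 1 is refused whole. A call with a gripper value outside its range is refused whole. The fingers move at their own pace and stop on an object; FORCE is the grip in N (left out, the last holds). Time passes only in rows, so rows that do not move let the fingers close. It gives the time, the measured TCP pose, the force and the opening at its end, in the units of the state.
- sensors.get_state(): the state, without advancing time (a new reading comes with each control period).
- cams.snapshot(name): name is "scene" or "top" or "wrist"; returns (picture, depth): 384x512x3 uint8, red, green, blue; 384x512 float32, mm along the optical axis (not along the pixel's ray), 0 where there is no reading.
- cams.camera_params(name): a dict with "fx", "fy", "cx", "cy" (pixels), "k1" (the pictures are not rectified: a ray, as slopes to the right and down, at radius r is drawn at 1 + k1 r^2 times it, then the intrinsics apply), "rvec" (rotation vector, rad) and "tvec" (3), from world to camera coordinates, as OpenCV has them; the wrist camera has in their place "mount" (4x4, takes a point from camera to tool coordinates, whose origin is the TCP and whose axes are the tool frame's). Camera axes: x right, y down, z forward; pixel columns grow to the right and rows downward; lengths in mm; the calibration is good to about 2 mm. A picture is of the moment at which its call begins: read the wrist's pose just before it. camera_params takes no time and is no camera call.
- workorder.hand_in(): hands the job in, once; it reports no verdict.
The state is a dict: "clock": time; "joints": joint angles; "dq": joint speeds; "joint_efforts": joint torques, N m; "tcp_pos": TCP position; "tcp_rot": TCP orientation; "ft_force": force on the tool from outside, world axes, zero at the start; "torque": the same for the moment, N m; "opening": opening from 0.0 (shut) to 1.0 (fully open).
Only numpy, scipy, OpenCV 4.12 (cv2) and the standard library are available. Lean on these libraries where they do the work, as an engineer would, in place of code of your own. Each camera call takes 0.05 s, during which the arm holds its last target.

### The job

The analyser's sample-lift spindle is held between centres in the sloping timing stand, with the sprung plunger of a dial gauge riding on its eccentric collar. Turn the spindle by its black knob until the gauge needle has been right down in the blue end, then on until the needle stands in the green end, and leave it there; after that swing the clear guard lid over the knob and press its free edge down until the catch snaps and it is fully shut. Turn the spindle only by its knob: keep off the gauge, and leave the other things on the bench where they are.

Things in the scene. Friction and masses are not known exactly. Their poses are not given: they have to be found in the camera images.
- stand: timing stand fixed to the bench; origin under its 180 x 170 x 12 mm foot, x to its back, z up. Aluminium deck (140 up the slope x 150 across x 8 mm) rises 28 degrees from front to back; its top face's middle is 135 mm above the origin. Blue cheeks 51 mm tall, 100 long, 8 thick stand on it 70 mm either side (centres) of the middle; open front and back. Spindle below, square to the deck
- knob_grip (a point): middle of the round black knob (36 mm diameter) on the spindle's axis, 30 mm above the deck face; the knob reaches 14 mm below to 16 mm above it, a 20 mm neck below that. z is the spindle axis, up, tilted 28 degrees from vertical to the front; x up the slope, y to the lid's hinge side. It does not turn with the knob, which turns endlessly either way (0.06 to 0.1 N m) and stays where left
- plunger (a joint): how far the gauge's sprung plunger is pushed in (m) by the eccentric collar (5 mm off-centre) under the deck: sqrt(0.026^2 - (0.005 sin t)^2) - 0.005 cos t - 0.021 at a turn t from the low spot, less about 0.0003: lowest near 0, highest near 0.0097, half a turn apart. Blue on the dial is below 0.001, green above 0.0092. It starts at an unknown turn, at least 0.9 rad from the low spot
- needle (a joint): red needle of the dial, moved by the plunger through a lever: 0 rad at the low spot (in the blue arc) to about 1.97 at the high spot (in the green arc), clockwise from above; halfway (0.98) it points to the stand's +x. Plunger = 0.005 - 0.006 x sin(0.985 - needle). Blue is below 0.25, green above 1.76
- gauge: dial gauge with plunger and needle, fixed on the stand on the side away from the lid's hinge, origin as the stand's. Round dark body 92 mm diameter, white dial facing up 118 mm above the bench, centred at stand x +26, y -142 mm; a stem runs to the spindle below the deck, a red-tipped tail reaches y -220 mm
- lid_hinge (a point): middle of the lid's hinge line, on top of the stand's +y cheek, 52 mm above the deck face and 70 mm to the +y side of the knob axis. Axes as knob_grip; the hinge line is its x axis
- guard_lid (a joint): angle of the lid (rad): 0 shut, parallel to the deck over both cheeks; 1.57 square to the deck; starts 1.75 to 2.15, leaning outwards. It stays where left (stiff hinge, about 0.07 N m). The catch on the -y side resists from about 0.075 (some 6 to 8 N near the edge) and snaps at about 0.04; fully shut is below 0.02
- lid_pad (a point): centre of the orange press pad on the lid's outer face, 115 mm from the hinge line. The lid is a clear plate, 100 mm along the hinge x 148 x 6 mm, orange edges; its inner face passes through the hinge line. The point's z points out of the outer face (up when shut), -y to the free edge 33 mm farther on
- rack_red: loose white tube rack, 192 x 30 mm, with 5 red-capped tubes, 106 mm tall, long along its y; origin under its centre
- rack_blue: loose white tube rack, 120 x 30 mm, with 3 blue-capped tubes, 106 mm tall, long along its y; origin under its centre
- reagent: loose white bottle with blue cap, 60 mm diameter, 140 mm tall; origin under its centre
- control_jar: loose amber jar, 48 mm diameter, 70 mm tall; origin under its centre
- mouse: loose white computer mouse 100 x 58 x 28 mm; origin under its centre
- driver: loose yellow-handled screwdriver, 170 mm long, lying along its x; origin under its middle
- clear_bin: loose clear open bin 140 x 110 x 70 mm; origin under its centre
- scanner: loose black hand scanner on its rest, 120 x 70 x 51 mm; origin under its centre

How it is judged:
By the outcome, as a careful person would: the job done as asked, in the order asked, and still so for the second after the job is handed in, with the robot touching nothing.
It also fails if it takes over 72 s, if anything falls off the work surface, if the arm or the gripper's body presses on something with over 40 N, if the wrist force passes 120 N, or if a joint passes its speed limit or range.

## Working session

There is one attempt and no reset: what is moved stays moved. The work goes in short steps, Python scripts to look and compute and a shell command to move; the robot and the scene stay as the last step left them, time stands still between calls to the robot, and variables do not carry over. Pictures are saved under pics/ and viewed, and the job is handed in when it is done.

```bash
ls; mkdir -p pics; python3 - <<'E'
from station import sensors, cams, workorder, bot
import cv2
s=sensors.get_state();print(s);print(bot.tcp_to_tips)
for n in ["scene","top"]:
    p,d=cams.snapshot(n);cv2.imwrite(f"pics/{n}0.png",p[:,:,::-1]);import numpy as np;np.save(f"pics/{n}0.npy",d)
    print(cams.camera_params(n))
print(cams.camera_params("wrist"))
E
```

```text
pics
{'clock': 0.0, 'joints': array([-7.20657482e+01,  2.79357693e+00,  5.59288817e+00,  9.29324874e+01,
       -1.27607342e-03,  8.26759430e+01]), 'dq': array([-0.0679641 , -0.01311074,  0.06724856, -0.07494244,  0.06442311,
        0.06314393]), 'joint_efforts': array([ 2.26522025e-04, -3.38782918e+01,  3.20014966e+01,  2.03561748e-02,
       -2.02228694e-04, -2.38667774e-06]), 'tcp_pos': array([ 223.80936818, -474.27508068,  241.12205871]), 'tcp_rot': array([[ 4.26699068e-01, -9.04393367e-01, -7.36919320e-04],
       [-9.04390722e-01, -4.26699616e-01,  2.20456325e-03],
       [-2.30823558e-03, -2.74222091e-04, -9.99997298e-01]]), 'ft_force': array([-0.09169499,  0.45035754, -0.18204753]), 'torque': array([0.05040892, 0.02077673, 0.00113616]), 'opening': 1.0003540211151691}
11.0
{'fx': 497.962186516821, 'fy': 497.962186516821, 'cx': 260.1078998980784, 'cy': 187.56621431075777, 'k1': -0.15338369896308282, 'rvec': array([ 2.11016925,  0.50171141, -0.30411347]), 'tvec': array([-509.84042411,  -28.99508075, 1977.76840031])}
{'fx': 468.75148628079575, 'fy': 468.75148628079575, 'cx': 254.25412256205144, 'cy': 186.43373532965416, 'k1': -0.08790933942817944, 'rvec': array([ 2.11581044, -2.10991145,  0.20324957]), 'tvec': array([  24.36093643,  598.09705816, 1456.52092566])}
{'fx': 331.4392729210173, 'fy': 331.4392729210173, 'cx': 256.2913587097212, 'cy': 195.5439667779031, 'k1': -0.09060257328540317, 'mount': array([[ 9.99999678e-01, -5.48522168e-04,  5.85503148e-04,
         7.22904323e-01],
       [ 3.32902632e-04,  9.47673160e-01,  3.19242027e-01,
        -8.14545323e+01],
       [-7.29976947e-04, -3.19241729e-01,  9.47673037e-01,
        -1.32783884e+02],
       [ 0.00000000e+00,  0.00000000e+00,  0.00000000e+00,
         1.00000000e+00]])}
```

View pics/scene0.png

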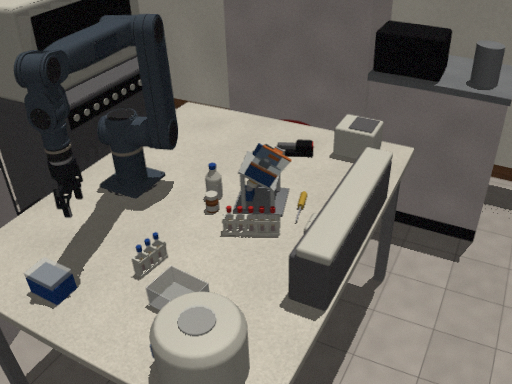

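View pics/top0.png

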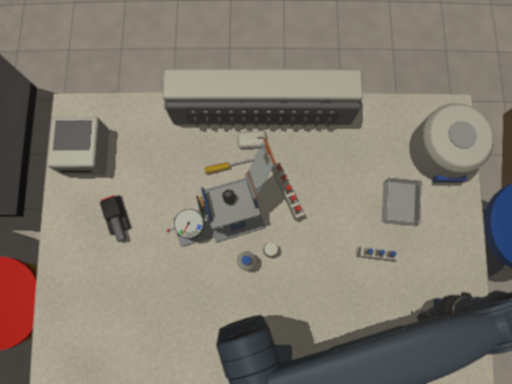

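```bash
cat > h.py <<'E'
import numpy as np, cv2
from station import sensors, cams
def cam(n):
    c=cams.camera_params(n);R=cv2.Rodrigues(np.array(c['rvec']))[0];return c,R,np.array(c['tvec'])
def pose(n,tp=None,tr=None):
    c=cams.camera_params(n)
    if n!='wrist':
        R=cv2.Rodrigues(np.array(c['rvec']))[0];t=np.array(c['tvec']);return c,R.T,-R.T@t
    M=c['mount'];return c,tr@M[:3,:3],tp+tr@M[:3,3]
def ray(n,u,v,tp=None,tr=None):
    c,R,o=pose(n,tp,tr)
    K=np.array([[c['fx'],0,c['cx']],[0,c['fy'],c['cy']],[0,0,1]])
    p=cv2.undistortPoints(np.array([[[u,v]]],float),K,np.array([c['k1'],0,0,0]))[0,0]
    return o,R@np.array([p[0],p[1],1])   # dir scaled with unit depth
def onz(n,u,v,z,**k):
    o,d=ray(n,u,v,**k);return o+d*(z-o[2])/d[2]
def atd(n,u,v,D,**k):
    o,d=ray(n,u,v,**k);return o+d*D[int(round(v)),int(round(u))]
def proj(n,P,tp=None,tr=None):
    c,R,o=pose(n,tp,tr);q=(np.atleast_2d(P)-o)@R;s=q[:,:2]/q[:,2:];r2=(s**2).sum(1,keepdims=True);s=s*(1+c['k1']*r2)
    return s*[c['fx'],c['fy']]+[c['cx'],c['cy']]
def stand(sx,sy,yaw):
    "returns function stand->world, rot"
    c,s=np.cos(yaw),np.sin(yaw);R=np.array([[c,-s,0],[s,c,0],[0,0,1]]);return R,np.array([sx,sy,0])
E
python3 - <<'E'
from h import *
D=np.load('pics/top0.npy')
for u,v in [(188,223),(230,197),(212,215),(250,195),(262,170),(246,261),(271,250),(290,190)]:
    print(u,v,atd('top',u,v,D).round(),onz('top',u,v,118).round())
p=cv2.imread('pics/top0.png')[120:280,90:320]
cv2.imwrite('pics/topz.png',cv2.resize(p,None,fx=3.4,fy=3.4,interpolation=cv2.INTER_CUBIC))
p=cv2.imread('pics/scene0.png')[130:250,190:330]
cv2.imwrite('pics/scenez.png',cv2.resize(p,None,fx=5,fy=5,interpolation=cv2.INTER_CUBIC))
E
```

```text
188 223 [471. 229. 117.] [471. 229. 118.]
230 197 [542.  97. 181.] [553. 101. 118.]
212 215 [493. 153. 145.] [496. 155. 118.]
250 195 [557.  38. 130.] [559.  39. 118.]
262 170 [606.   3. 255.] [639.   1. 118.]
246 261 [356.  49. 141.] [357.  50. 118.]
271 250 [393. -27.  65.] [390. -26. 118.]
290 190 [597. -93.   7.] [575. -85. 118.]
```

View pics/topz.png

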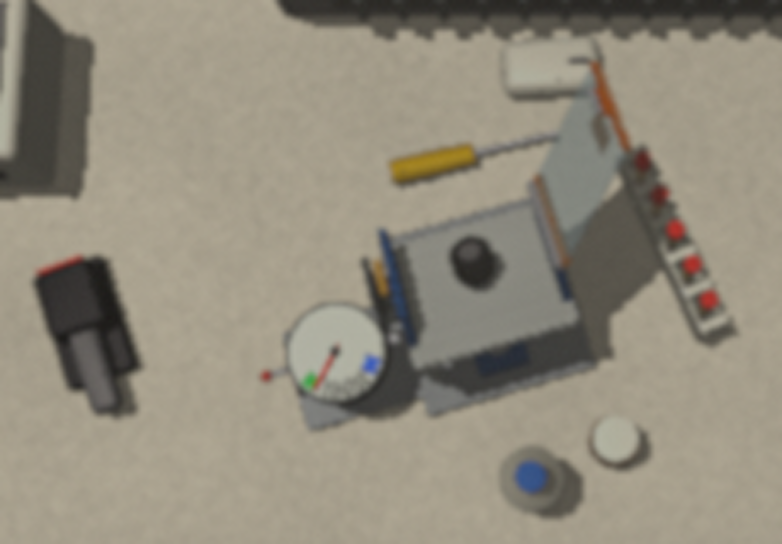

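View pics/scenez.png

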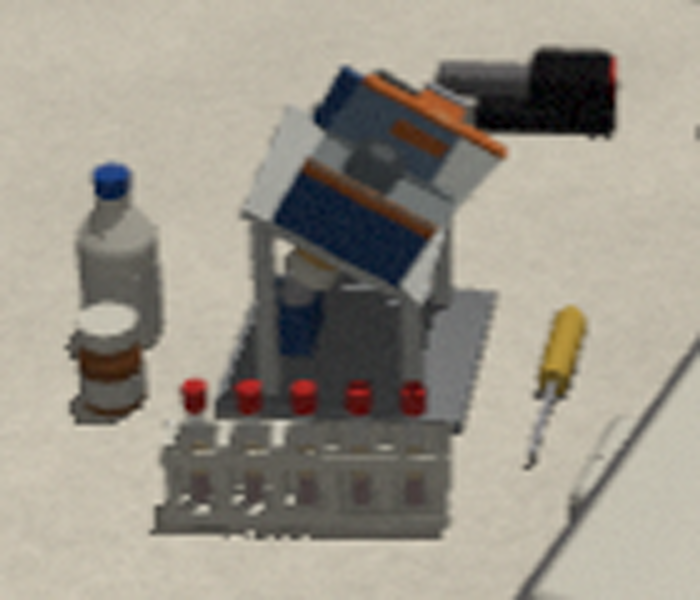

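```bash
python3 - <<'E'
from h import *
p=cv2.imread('pics/top0.png');D=np.load('pics/top0.npy')
hsv=cv2.cvtColor(p,cv2.COLOR_BGR2HSV)
def cen(m,box,name):
    x0,y0,x1,y1=box;mm=np.zeros_like(m);mm[y0:y1,x0:x1]=m[y0:y1,x0:x1]
    n,l,s,c=cv2.connectedComponentsWithStats(mm.astype(np.uint8))
    i=1+np.argmax(s[1:,4]);print(name,s[i],c[i].round(2));return c[i],l==i
# dial = depth-based: z within 105..125 near gauge
c,R,o=pose('top')
vv,uu=np.mgrid[0:384,0:512]
K=np.array([[c['fx'],0,c['cx']],[0,c['fy'],c['cy']],[0,0,1]])
q=cv2.undistortPoints(np.stack([uu,vv],-1).reshape(-1,1,2).astype(float),K,np.array([c['k1'],0,0,0])).reshape(384,512,2)
P=o+ (np.dstack([q,np.ones((384,512))])*D[...,None])@R.T
g,_=cen((abs(P[...,2]-118)<6),(170,205,206,242),'dial')
G=onz('top',*g,118);print(G)
red=((hsv[...,0]<8)|(hsv[...,0]>172))&(hsv[...,1]>120)&(hsv[...,2]>60)
t,_=cen(red,(160,222,175,238),'tail');T=onz('top',*t,105);print(T)
k,m=cen((hsv[...,2]<75),(215,185,242,210),'knob')
kt=(P[...,2]>172)&(P[...,2]<195);k2,m2=cen(kt,(215,185,242,210),'knobtop');print(P[m2].mean(0),P[m2][:,2].min(),P[m2][:,2].max())
for z in (168,176): print(onz('top',*k2,z))
# deck plane fit
box=(slice(190,222),slice(210,258)); Q=P[box].reshape(-1,3)
sel=(Q[:,2]>95)&(Q[:,2]<175)&(hsv[box].reshape(-1,3)[:,1]<45)
Q=Q[sel]
for _ in range(4):
    A=np.c_[Q[:,:2],np.ones(len(Q))];s=np.linalg.lstsq(A,Q[:,2],rcond=None)[0];r=abs(A@s-Q[:,2]);Q=Q[r<max(3,1.5*np.median(r))]
print('plane',s,len(Q),np.degrees(np.arctan(np.hypot(s[0],s[1]))),np.degrees(np.arctan2(s[1],s[0])))
# lid
box=(slice(135,192),slice(245,285));Q=P[box].reshape(-1,3);Q=Q[(Q[:,2]>160)]
print(len(Q),Q.min(0),Q.max(0)); np.save('lidpts.npy',Q)
E
```

```text
dial [174 209  30  30 652] [188.68 223.25]
[470.55020787 226.48778412 118.        ]
tail [167 230   2   1   2] [167.5 230. ]
[450.79819915 293.70341071 105.        ]
knob [223 190  14  15 137] [229.47 197.36]
knobtop [223 190  12  12  95] [228.59 195.57]
[546.4080287  101.17569235 177.65379724] 172.1283462132949 188.6906855760344
[548.14826731 101.78942522 168.        ]
[546.69220694 101.27821076 176.        ]
plane [-4.67356426e-01 -1.45771343e-01  3.98987982e+02] 665 26.084630880159725 -162.67697861344715
905 [297.27779193 -32.07997947 160.01415623] [ 697.66340136   53.41592368 1546.35206111]
```

```bash
r='[-0.558,-0.645,-0.224,0,0,0,0]'; python3 -m handwheel '[[-0.558,-0.645,-0.224,0,0,0,0],[-0.558,-0.645,-0.224,0,0,0,0],[-0.558,-0.645,-0.224,0,0,0,0],[-0.558,-0.645,-0.224,0,0,0,0],[-0.558,-0.645,-0.224,0,0,0,0],[-0.558,-0.645,-0.224,0,0,0,0],[-0.558,-0.645,-0.224,0,0,0,0],[-0.558,-0.645,-0.224,0,0,0,0],[-0.558,-0.645,-0.224,0,0,0,0],[-0.558,-0.645,-0.224,0,0,0,0]]'
```

```text
clock: 0.93
tcp_pos: [362.2, -161.2, 332.0]
tcp_rot: [[0.426, -0.905, -0.0], [-0.905, -0.426, 0.0], [-0.0, 0.0, -1.0]]
ft_force: [0.0, -0.1, 0.3]
opening: 1.005
```

```bash
python3 -m handwheel '[[-0.558,-0.645,-0.224,0,0,0,0],[-0.558,-0.645,-0.224,0,0,0,0],[-0.558,-0.645,-0.224,0,0,0,0],[-0.558,-0.645,-0.224,0,0,0,0],[-0.558,-0.645,-0.224,0,0,0,0],[-0.558,-0.645,-0.224,0,0,0,0],[-0.558,-0.645,-0.224,0,0,0,0],[-0.558,-0.645,-0.224,0,0,0,0],[-0.558,-0.645,-0.224,0,0,0,0],[-0.558,-0.645,-0.224,0,0,0,0]]'
python3 -m handwheel '[[0,0,0,0,0,-0.075,0.3],[0,0,0,0,0,-0.075,0.3],[0,0,0,0,0,-0.075,0.3],[0,0,0,0,0,-0.075,0.3],[0,0,0,0,0,-0.075,0.3],[0,0,0,0,0,-0.075,0.3],[0,0,0,0,0,-0.075,0.3],[0,0,0,0,0,-0.075,0.3],[0,0,0,0,0,-0.075,0.3],[0,0,0,0,0,-0.075,0.3],[0,0,0,0,0,-0.075,0.3],[0,0,0,0,0,-0.075,0.3]]'
python3 - <<'E'
from h import *
s=sensors.get_state();p,d=cams.snapshot('wrist')
np.savez('w1.npz',p=p,d=d,tp=s['tcp_pos'],tr=s['tcp_rot']);cv2.imwrite('pics/w1.png',p[:,:,::-1]);print(s['tcp_pos'],s['joints'],s['opening'])
E
```

```text
clock: 1.77
tcp_pos: [500.4, 150.9, 421.4]
tcp_rot: [[0.427, -0.904, -0.001], [-0.904, -0.427, -0.0], [-0.0, 0.001, -1.0]]
ft_force: [0.9, 0.3, 1.2]
opening: 0.999
clock: 2.77
tcp_pos: [500.1, 149.1, 420.9]
tcp_rot: [[0.958, 0.286, -0.001], [0.286, -0.958, -0.0], [-0.001, -0.0, -1.0]]
ft_force: [-0.0, 0.7, -0.9]
opening: 0.701
[500.14499009 149.06140893 420.90409597] [ 9.23102934e+00  1.04992960e+01  3.54435821e+01  1.15018443e+02
 -2.73598006e-05  8.26420275e+01] 0.7010310220633951
```

View pics/w1.png

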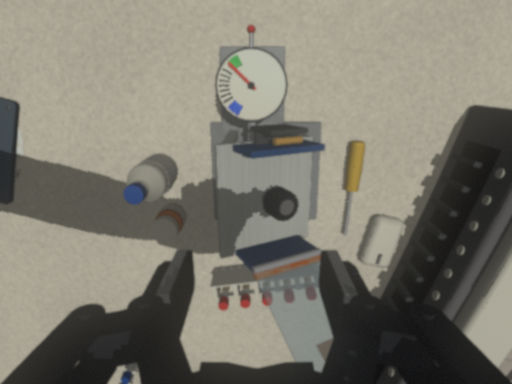

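```bash
python3 - <<'E'
from h import *
w=np.load('w1.npz');p=w['p'];d=w['d'];k=dict(tp=w['tp'],tr=w['tr'])
hsv=cv2.cvtColor(p,cv2.COLOR_RGB2HSV)
def cc(m,box):
    x0,y0,x1,y1=box;mm=np.zeros(m.shape,np.uint8);mm[y0:y1,x0:x1]=m[y0:y1,x0:x1]
    n,l,s,c=cv2.connectedComponentsWithStats(mm);i=1+np.argmax(s[1:,4]);print(s[i],c[i].round(1));return c[i],l==i
sat=hsv[...,1];V=hsv[...,2]
red=((hsv[...,0]<8)|(hsv[...,0]>172))&(sat>110)
g=cv2.HoughCircles(cv2.GaussianBlur(cv2.cvtColor(p,cv2.COLOR_RGB2GRAY),(3,3),0)[40:130,200:300],cv2.HOUGH_GRADIENT,1,50,param1=80,param2=15,minRadius=28,maxRadius=42);print(g)
gc=g[0,0,:2]+[200,40]
G=onz('wrist',*gc,118,**k)
t,_=cc(red,(240,20,262,36));
z=atd('wrist',*t,d,**k);print('tail',z)
T=onz('wrist',*t,z[2],**k)
n,_=cc(red,(215,50,262,100));N=onz('wrist',*n,120,**k)
kn,m=cc(V<45,(255,175,305,225))
print('G',G,'N',N)
gd,_=cc((hsv[...,0]>40)&(hsv[...,0]<80)&(sat>100),(215,45,260,110)); b,_=cc((hsv[...,0]>105)&(hsv[...,0]<130)&(sat>100),(215,90,260,120))
Gr=onz('wrist',*gd,118,**k);B=onz('wrist',*b,118,**k)
for q in (N,Gr,B):
    v=q-G;print('ang',np.degrees(np.arctan2(v[1],v[0])))
v=T-G;print('tail yaw',np.degrees(np.arctan2(v[1],v[0]))+90,np.hypot(v[0],v[1]))
yaw=np.arctan2(v[1],v[0])+np.pi/2
for yy in (yaw,np.radians(-164),np.radians(-165)):
    R,_=stand(0,0,yy);O=G-R@np.array([26,-142,118]);
    kt=O+R@np.array([-46*np.sin(np.radians(28)),0,135+46*np.cos(np.radians(28))]);print(np.degrees(yy),O,kt,proj('wrist',kt,**k),proj('top',kt))
E
python3 - <<'E'
import cv2
p=cv2.imread('pics/w1.png');cv2.imwrite('pics/w1z.png',cv2.resize(p[20:290,190:350],None,fx=2.2*1.6/1.6,fy=2.2,interpolation=cv2.INTER_CUBIC))
E
```

```text
[[[50.5 44.5 34.7]]]
[248  26   6   6  32] [250.5  28.5]
tail [449.1764812  290.72257972 102.31400716]
[229  63  20  20  47] [238.3  72.7]
[267 198   1   1   1] [267. 198.]
G [468.70178047 225.15226415 118.        ] N [450.21940031 234.46750532 120.        ]
[231  57   9  10  59] [235.1  61.5]
[229 102  13  12  90] [235.1 107.3]
ang 153.25159532048798
ang 141.02612161499178
ang -108.71022644236243
tail yaw 196.58229484890617 68.41566776321747
196.58229484890617 [534.1461567   96.47812681   0.        ] [554.84370125 102.64136925 175.61558927] [[289.30302721 206.42936665]] [[228.17901375 192.89669768]]
-164.0 [532.83508909  95.81967458   0.        ] [553.5942005  101.77225399 175.61558927] [[288.10579968 206.79577247]] [[228.46460909 193.30987777]]
-165.0 [530.56815636  94.72009199   0.        ] [551.42799289 100.30946834 175.61558927] [[286.04316655 207.3979956 ]] [[228.94523986 194.02651903]]
```

View pics/w1z.png

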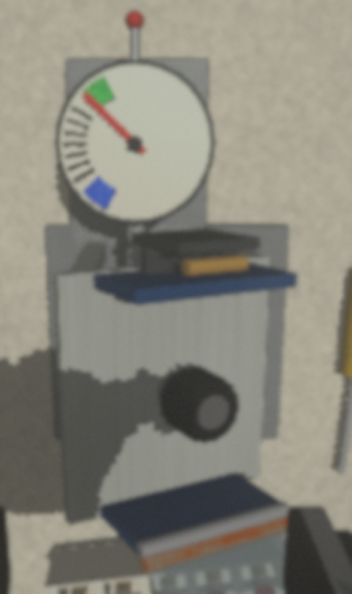

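```bash
cat >> h.py <<'E'
YAW=np.radians(-164.3); 
def S(yaw=YAW,O=(532.2,95.5,0)):
    Rz,_=stand(0,0,yaw);a=np.radians(28)
    zx=np.array([-np.sin(a),0,np.cos(a)]);xx=np.array([np.cos(a),0,np.sin(a)]);yy=np.array([0,1,0])
    R=Rz@np.c_[xx,yy,zx];c=np.array(O)+[0,0,135.];return R,c   # deck frame, deck-face middle
def lidpt(th,dist,off=0,x=0,**k):
    R,c=S(**k); return c+R@np.array([x,70-dist*np.cos(th)+off*np.sin(th),52+dist*np.sin(th)+off*np.cos(th)])
E
python3 - <<'E'
from h import *
R,c=S();print(R,c,'grip',c+R@[0,0,30])
for th in (1.75,1.85,1.95,2.05,2.15):print(th,proj('scene',lidpt(th,115,6)).round(1),proj('scene',lidpt(th,148,6,50)).round(1),proj('scene',lidpt(th,148,6,-50)).round(1),lidpt(th,148,6,50).round())
E
```

```text
[[-0.85000636  0.27060045  0.4519564 ]
 [-0.23892601 -0.96269175  0.12703921]
 [ 0.46947156  0.          0.88294759]] [532.2  95.5 135. ] grip [545.75869196  99.31117643 161.48842779]
1.75 [[277.3 148.4]] [[267.7 134. ]] [[295.4 149.3]] [606.  10. 332.]
1.85 [[276.2 150.8]] [[266.3 137. ]] [[294.2 152.4]] [608.  -4. 329.]
1.95 [[275.  153.4]] [[264.7 140.4]] [[292.7 155.8]] [610. -18. 324.]
2.05 [[273.6 156.2]] [[262.9 144. ]] [[291.  159.5]] [610. -32. 318.]
2.15 [[272.1 159.2]] [[260.9 147.8]] [[289.2 163.3]] [610. -45. 311.]
```

```bash
cat >> h.py <<'E'
from scipy.spatial.transform import Rotation as Ro
def plan(tgt,Rt,s=None):
    s=s or sensors.get_state();R0=np.array(s['tcp_rot']);d=R0.T@(np.array(tgt)-s['tcp_pos'])
    rv=Ro.from_matrix(R0.T@Rt).as_rotvec()
    print('shift units',(d/40).round(3),'turn units',(np.degrees(rv)/90).round(3),'|mm|',np.linalg.norm(d).round(1),'deg',np.degrees(np.linalg.norm(rv)).round(1))
def knobtool(ang=0,**k):
    "tool rot: z=-axis, x = -deck x rotated by ang deg about tool z"
    R,c=S(**k); z=-R[:,2];x=-R[:,0];y=np.cross(z,x);B=np.c_[x,y,z];return B@Ro.from_euler('z',ang,degrees=True).as_matrix()
E
python3 -m handwheel '[[0.19,0.235,0.67,0,0,0,0.3],[0.19,0.235,0.67,0,0,0,0.3],[0.19,0.235,0.67,0,0,0,0.3],[0.19,0.235,0.67,0,0,0,0.3],[0.19,0.235,0.67,0,0,0,0.3],[0.19,0.235,0.67,0,0,0,0.3]]'
python3 - <<'E'
from h import *
R,c=S();plan(c+R@[0,0,30+70],knobtool());print(sensors.get_state()['joints'],knobtool())
E
```

```text
clock: 3.32
tcp_pos: [559.8, 107.3, 258.8]
tcp_rot: [[0.961, 0.277, -0.001], [0.277, -0.961, -0.0], [-0.001, -0.0, -1.0]]
ft_force: [0.1, -0.3, -0.3]
opening: 0.698
shift units [0.429 0.101 0.888] turn units [ 0.001 -0.311  0.004] |mm| 39.7 deg 28.0
[4.11090599e+00 9.92859768e+00 1.53663724e+01 9.54898080e+01
 2.43742701e-03 7.80030369e+01] [[ 8.50006360e-01  2.70600446e-01 -4.51956399e-01]
 [ 2.38926012e-01 -9.62691746e-01 -1.27039214e-01]
 [-4.69471563e-01  1.38777878e-17 -8.82947593e-01]]
```

```bash
python3 -m handwheel '[[0,0,0,0,-0.078,0,0.3],[0,0,0,0,-0.078,0,0.3],[0,0,0,0,-0.078,0,0.3],[0,0,0,0,-0.077,0,0.3],[0,0,0,0,0,0,0.3]]'
python3 - <<'E'
from h import *
s=sensors.get_state();p,d=cams.snapshot('wrist')
np.savez('w2.npz',p=p,d=d,tp=s['tcp_pos'],tr=s['tcp_rot']);cv2.imwrite('pics/w2.png',p[:,:,::-1]);print(s['joints'])
R,c=S();plan(c+R@[0,0,30+70],knobtool())
k=dict(tp=s['tcp_pos'],tr=s['tcp_rot']);print(proj('wrist',[c+R@[0,0,46],c+R@[0,0,16],c+R@[0,66,51],c+R@[0,-66,51]],**k))
E
```

```text
clock: 3.73
tcp_pos: [563.5, 108.3, 244.7]
tcp_rot: [[0.847, 0.278, -0.453], [0.246, -0.961, -0.128], [-0.471, -0.003, -0.882]]
ft_force: [1.8, -0.5, -6.6]
opening: 0.698
[  6.50229915  45.27447645  56.04733051 128.53125819  -4.35985177
  81.41658908]
shift units [0.606 0.101 0.391] turn units [ 0.001 -0.004  0.005] |mm| 29.1 deg 0.6
[[291.49717288 221.78205701]
 [287.5136463  205.7470543 ]
 [287.9945117  310.15223097]
 [296.89998257 119.55084708]]
```

View pics/w2.png

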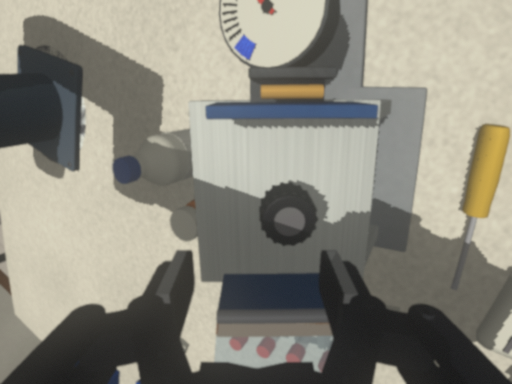

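```bash
python3 - <<'E'
from h import *
w=np.load('w2.npz');p=w['p'];d=w['d'];k=dict(tp=w['tp'],tr=w['tr'])
g=cv2.cvtColor(p,cv2.COLOR_RGB2GRAY);R,c=S()
# points above deck 34..60 mm near knob by depth
vv,uu=np.mgrid[175:260,250:330]
P=np.array([atd('wrist',u,v,d,**k) for u,v in zip(uu.ravel(),vv.ravel())]);L=(P-c)@R
for lo,hi in((41,50),(18,40),(-5,6)):
    m=(L[:,2]>lo)&(L[:,2]<hi)&(np.hypot(L[:,0],L[:,1])<40);q=L[m];print(lo,m.sum(),q.mean(0).round(1),q.min(0).round(1),q.max(0).round(1),np.median(q[:,2]).round(1))
print([ (L[(L[:,2]>41)&(L[:,2]<50)][:,i].min()+L[(L[:,2]>41)&(L[:,2]<50)][:,i].max())/2 for i in (0,1)])
z=np.uint8(g[170:260,240:340]);cv2.imwrite('pics/kz.png',cv2.resize(p[170:260,240:340,::-1],None,fx=6,fy=6,interpolation=cv2.INTER_NEAREST))
for yy in np.arange(0,360,45):
    a=np.radians(yy);print(proj('wrist',c+R@[18*np.cos(a),18*np.sin(a),46],**k).round(0),end='')
E
```

```text
Traceback (most recent call last):
  File "h.py", line 18, in atd
    o,d=ray(n,u,v,**k);return o+d*D[int(round(v)),int(round(u))]
        ~~~^^^^^^^^^^^
  File "h.py", line 11, in ray
    c,R,o=pose(n,tp,tr)
          ~~~~^^^^^^^^^
  File "h.py", line 6, in pose
    c=cams.camera_params(n)
ValueError: time passes only in moves, steps and waits
```

```bash
python3 - <<'E'
s=open('h.py').read()
s=s.replace("from station import sensors, cams\n","from station import sensors, cams\nimport functools\nCP=functools.lru_cache(None)(lambda n:cams.camera_params(n))\n").replace("c=cams.camera_params(n)","c=CP(n)")
open('h.py','w').write(s)
E
cat > k.py <<'E'
from h import *
import sys
w=np.load(sys.argv[1]);p=w['p'];d=w['d'];k=dict(tp=w['tp'],tr=w['tr'])
R,c=S()
cv2.imwrite(sys.argv[2],cv2.resize(p[170:260,240:340,::-1],None,fx=6,fy=6,interpolation=cv2.INTER_NEAREST))
vv,uu=np.mgrid[175:260,250:330]
P=np.array([atd('wrist',u,v,d,**k) for u,v in zip(uu.ravel(),vv.ravel())]);L=(P-c)@R
for lo,hi in((41,50),(18,40),(-5,6)):
    m=(L[:,2]>lo)&(L[:,2]<hi)&(np.hypot(L[:,0],L[:,1])<40);q=L[m];print(lo,m.sum(),q.mean(0).round(1),q.min(0).round(1),q.max(0).round(1),np.median(q[:,2]).round(1))
for yy in np.arange(0,360,45):
    a=np.radians(yy);print(proj('wrist',c+R@[18*np.cos(a),18*np.sin(a),46],**k).round(0),end='')
E
python3 k.py w2.npz pics/kz.png
```

```text
41 2382 [ 1.9 -2.4 46.3] [-17.9 -20.2  41. ] [20.5 18.7 48.9] 46.6
18 470 [  5.1 -14.7  30.3] [-17.7 -20.   18.2] [20.5  5.5 40. ] 30.5
-5 2287 [-2.9  0.1  0.6] [-35.3 -19.8  -1.9] [28.  39.8  2.7] 0.6
[[264. 222.]][[272. 239.]][[290. 246.]][[310. 239.]][[319. 222.]][[312. 204.]][[293. 196.]][[272. 203.]]
```

View pics/kz.png

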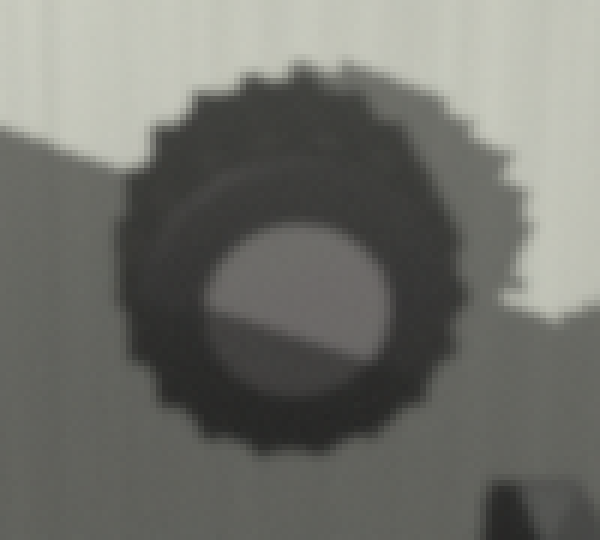

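```bash
sed -i 's/532.2,95.5,0/531.1,95.2,0/' h.py
python3 -m handwheel '[[0.28,0.05,0.2,0,0,0,0.3],[0.28,0.05,0.2,0,0,0.005,0.3],[0,0,0,0,0,-0.077,0.3],[0,0,0,0,0,-0.077,0.3],[0,0,0,0,0,-0.077,0.3],[0,0,0,0,0,-0.077,0.3],[0,0,0,0,0,-0.077,0.3],[0,0,0,0,0,-0.077,0.3],[0,0,0,0,0,-0.077,0.3],[0,0,0,0,0,-0.077,0.3]]'
python3 -m handwheel '[[0,0,0,0,0,-0.077,0.3],[0,0,0,0,0,-0.077,0.3],[0,0,0,0,0,-0.077,0.3],[0,0,0,0,0,-0.077,0.3],[0,0,0,0,0,-0.077,0.3],[0,0,0,0,0,0,0.3]]'
python3 - <<'E'
from h import *
print(sensors.get_state()['joints'])
R,c=S();plan(c+R@[0,0,30+65],knobtool(-90));plan(c+R@[0,0,22],knobtool(-90))
E
```

```text
clock: 4.62
tcp_pos: [572.9, 107.2, 242.0]
tcp_rot: [[0.261, 0.868, -0.423], [0.932, -0.341, -0.124], [-0.252, -0.361, -0.898]]
ft_force: [0.9, 0.7, 0.3]
opening: 0.7
clock: 5.12
tcp_pos: [572.9, 107.2, 241.8]
tcp_rot: [[-0.275, 0.863, -0.423], [0.961, 0.245, -0.124], [-0.004, -0.441, -0.898]]
ft_force: [-0.5, -0.8, 0.8]
opening: 0.698
[  6.3244958   44.52770426  55.28666898 126.57564478  -4.41757562
  -8.5775014 ]
shift units [-0.005  0.278  0.502] turn units [0.02  0.003 0.002] |mm| 22.9 deg 1.9
shift units [0.005 0.219 2.326] turn units [0.02  0.003 0.002] |mm| 93.4 deg 1.9
```

```bash
python3 -m handwheel '[[0,0.28,0.5,0.02,0.003,0,0.3],[0,0,0,0,0,0,0.3]]'
python3 - <<'E'
from h import *
print(sensors.get_state()['joints'])
R,c=S();plan(c+R@[0,0,22],knobtool(-90))
E
```

```text
clock: 5.28
tcp_pos: [574.3, 107.5, 213.4]
tcp_rot: [[-0.269, 0.848, -0.458], [0.963, 0.236, -0.128], [-0.0, -0.475, -0.88]]
ft_force: [0.4, 0.1, -2.3]
opening: 0.7
[  6.33114232  46.80970554  54.70193432 125.94933457  -4.3999595
  -8.16254926]
shift units [-0.006 -0.06   1.709] turn units [-0.004 -0.    -0.001] |mm| 68.4 deg 0.4
```

```bash
python3 -m handwheel '[[0,-0.03,0.42,0,0,0,0.3],[0,-0.03,0.42,-0.004,0,0,0.3],[0,0,0.42,0,0,0,0.3],[0,0,0.44,0,0,0,0.3],[0,0,0,0,0,0,0.3]]'
python3 - <<'E'
from h import *
R,c=S();plan(c+R@[0,0,22],knobtool(-90));print(sensors.get_state()['joints'])
E
```

```text
clock: 5.7
tcp_pos: [538.1, 97.9, 153.7]
tcp_rot: [[-0.27, 0.847, -0.458], [0.963, 0.238, -0.127], [0.001, -0.475, -0.88]]
ft_force: [-0.7, 0.5, -0.3]
opening: 0.698
shift units [-0.018  0.054 -0.051] turn units [-0.004 -0.001  0.   ] |mm| 3.1 deg 0.4
[  5.84696593  37.66957657  33.98679465 114.36316052  -4.58356433
  -8.6887416 ]
```

Close gently with 30 N.

```bash
python3 -m handwheel '[[0,0.05,-0.03,0,0,0,0.45],[0,0,0,0,0,0,0.6],[0,0,0,0,0,0,0.8],[0,0,0,0,0,0,0.8],[0,0,0,0,0,0,0.8],[0,0,0,0,0,0,0.8]]' 35
python3 - <<'E'
from h import *
R,c=S();s=sensors.get_state();print(s['opening'],s['ft_force'],s['torque']);plan(c+R@[0,0,22],knobtool(-90))
for n in('top','scene'):
    p,d=cams.snapshot(n);cv2.imwrite(f'pics/{n}1.png',p[:,:,::-1])
    b=(120,280,120,300) if n=='top' else (120,250,190,330)
    cv2.imwrite(f'pics/{n}1z.png',cv2.resize(p[b[0]:b[1],b[2]:b[3],::-1],None,fx=3.5,fy=3.5,interpolation=cv2.INTER_CUBIC))
E
```

```text
clock: 6.2
tcp_pos: [544.3, 100.4, 157.5]
tcp_rot: [[-0.272, 0.85, -0.452], [0.962, 0.241, -0.125], [0.003, -0.469, -0.883]]
ft_force: [-2.7, 4.1, 5.5]
opening: 0.411
0.4112785234808348 [-2.67850487  4.08792899  5.54989293] [ 0.66973962  0.48152012 -0.48771221]
shift units [-0.036 -0.047  0.112] turn units [ 0.    -0.001  0.002] |mm| 5.1 deg 0.2
```

View pics/top1z.png

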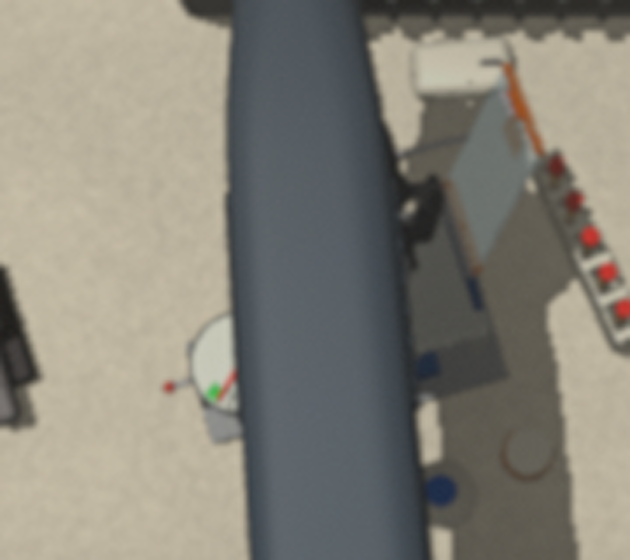

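View pics/scene1z.png

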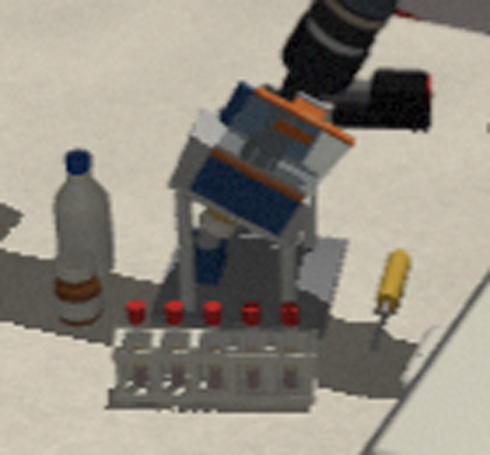

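```bash
python3 -m handwheel '[[0,0,0,0,0,0.04,0.8],[0,0,0,0,0,0.077,0.8],[0,0,0,0,0,0.077,0.8],[0,0,0,0,0,0.077,0.8],[0,0,0,0,0,0.077,0.8]]'
python3 -m handwheel '[[0,0,0,0,0,0.077,0.8],[0,0,0,0,0,0.077,0.8],[0,0,0,0,0,0.077,0.8],[0,0,0,0,0,0.077,0.8],[0,0,0,0,0,0.077,0.8],[0,0,0,0,0,0.077,0.8],[0,0,0,0,0,0.077,0.8],[0,0,0,0,0,0.077,0.8]]'
python3 - <<'E'
from h import *
R,c=S();s=sensors.get_state();print(s['opening'],s['ft_force'],s['torque'],s['joints']);plan(c+R@[0,0,22],knobtool(0))
for n in('top','wrist'):
    p,d=cams.snapshot(n);cv2.imwrite(f'pics/{n}2.png',p[:,:,::-1])
cv2.imwrite('pics/top2z.png',cv2.resize(cv2.imread('pics/top2.png')[190:260,150:230],None,fx=6,fy=6))
E
```

```text
clock: 6.72
tcp_pos: [544.3, 99.6, 157.6]
tcp_rot: [[0.214, 0.866, -0.452], [0.946, -0.3, -0.127], [-0.245, -0.4, -0.883]]
ft_force: [-2.1, 1.4, 7.1]
opening: 0.409
clock: 7.38
tcp_pos: [543.5, 98.5, 158.1]
tcp_rot: [[0.834, 0.315, -0.454], [0.289, -0.949, -0.128], [-0.471, -0.024, -0.882]]
ft_force: [-4.8, 0.2, 6.7]
opening: 0.408
0.40775343608165715 [-4.76004786  0.15025338  6.70070934] [ 0.02016254  0.80083339 -0.07333013] [  5.89457475  38.35188679  35.59674998 115.01667928  -4.65773435
  78.31618354]
shift units [-0.012 -0.005  0.11 ] turn units [0.001 0.001 0.034] |mm| 4.4 deg 3.0
```

View pics/wrist2.png

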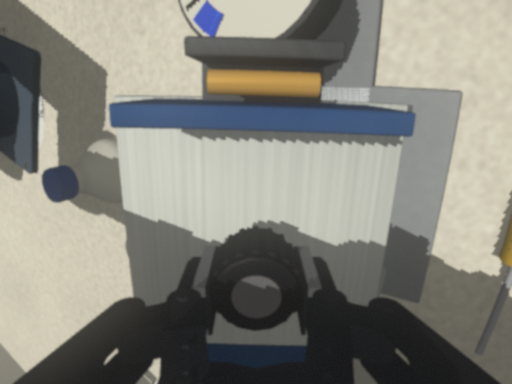

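View pics/top2z.png

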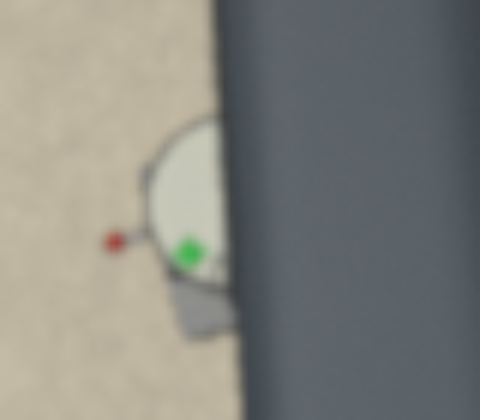

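```bash
python3 -m handwheel '[[0,0,0,0,0,0.077,0.8],[0,0,0,0,0,0.077,0.8],[0,0,0,0,0,0.077,0.8],[0,0,0,0,0,0.077,0.8],[0,0,0,0,0,0.077,0.8],[0,0,0,0,0,0.077,0.8],[0,0,0,0,0,0.077,0.8]]'
python3 -m handwheel '[[0,0,0,0,0,0.077,0.8],[0,0,0,0,0,0.077,0.8],[0,0,0,0,0,0.077,0.8],[0,0,0,0,0,0.077,0.8],[0,0,0,0,0,0.077,0.8],[0,0,0,0,0,0.077,0.8],[0,0,0,0,0,0,0.8]]'
python3 - <<'E'
from h import *
R,c=S();s=sensors.get_state();print(s['opening'],s['ft_force'],s['torque'],s['joints']);plan(c+R@[0,0,22],knobtool(90))
p,d=cams.snapshot('top');cv2.imwrite('pics/top3z.png',cv2.resize(p[190:260,150:230,::-1],None,fx=6,fy=6))
E
```

```text
clock: 8.07
tcp_pos: [542.3, 98.6, 158.6]
tcp_rot: [[0.788, -0.414, -0.456], [-0.519, -0.845, -0.129], [-0.332, 0.338, -0.881]]
ft_force: [-9.3, 1.5, 9.8]
opening: 0.412
clock: 8.65
tcp_pos: [541.6, 99.4, 158.8]
tcp_rot: [[0.316, -0.831, -0.457], [-0.948, -0.29, -0.128], [-0.026, 0.474, -0.88]]
ft_force: [-9.1, 4.0, 10.2]
opening: 0.415
0.41495390533771653 [-9.0748297   3.95783356 10.15757572] [-0.20486696  1.70976629 -0.17683037] [  5.97255944  38.3305215   35.54970716 115.2379486   -4.59491228
 168.32370408]
shift units [ 0.032 -0.029  0.107] turn units [0.004 0.    0.034] |mm| 4.6 deg 3.1
```

View pics/top3z.png

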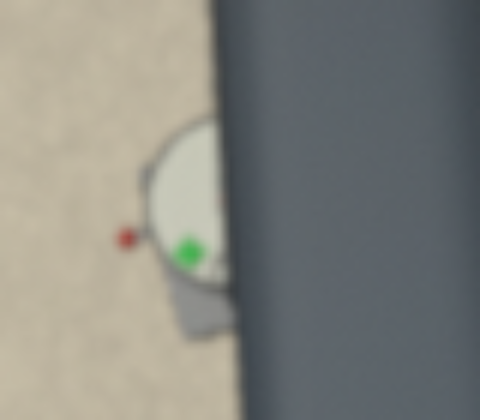

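```bash
python3 -m handwheel '[[0,0,0,0,0,0,0.3],[0,0,0,0,0,0,0.3],[0,0,0,0,0,0,0.3],[0,0,-0.3,0,0,0,0.3],[0,0,-0.45,0,0,0,0.3],[0,0,-0.45,0,0,0,0.3],[0,0,-0.3,0,0,0,0.3],[0,0,0,0,0,0,0.3]]'
python3 -m handwheel '[[0,0,0,0,0,-0.077,0.3],[0,0,0,0,0,-0.077,0.3],[0,0,0,0,0,-0.077,0.3],[0,0,0,0,0,-0.077,0.3],[0,0,0,0,0,-0.077,0.3],[0,0,0,0,0,-0.077,0.3],[0,0,0,0,0,-0.077,0.3],[0,0,0,0,0,-0.077,0.3],[0,0,0,0,0,-0.077,0.3],[0,0,0,0,0,-0.077,0.3],[0,0,0,0,0,-0.077,0.3],[0,0,0,0,0,-0.077,0.3]]'
python3 - <<'E'
from h import *
s=sensors.get_state();p,d=cams.snapshot('wrist')
np.savez('w3.npz',p=p,d=d,tp=s['tcp_pos'],tr=s['tcp_rot']);cv2.imwrite('pics/w3.png',p[:,:,::-1]);print(s['joints'])
E
```

```text
clock: 9.37
tcp_pos: [573.1, 106.5, 209.6]
tcp_rot: [[0.318, -0.835, -0.449], [-0.948, -0.293, -0.127], [-0.026, 0.466, -0.884]]
ft_force: [0.1, -0.7, 0.2]
opening: 0.697
clock: 10.37
tcp_pos: [571.2, 106.3, 206.9]
tcp_rot: [[0.863, 0.222, -0.454], [0.184, -0.975, -0.127], [-0.471, 0.026, -0.882]]
ft_force: [0.3, 0.0, -0.4]
opening: 0.7
[  6.25288993  45.31532859  51.70308078 124.21281574  -4.423014
  84.89969574]
```

View pics/w3.png

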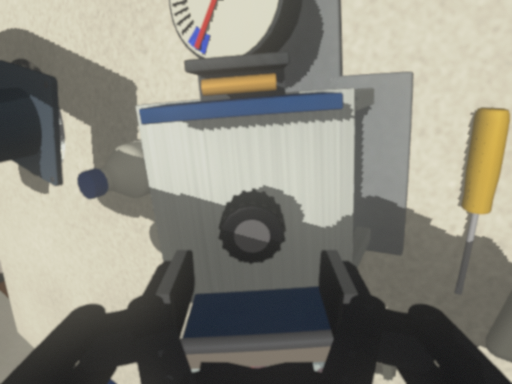

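```bash
cat > needle.py <<'E'
from h import *
import sys
w=np.load(sys.argv[1]);p=w['p'];k=dict(tp=w['tp'],tr=w['tr'])
hsv=cv2.cvtColor(p,cv2.COLOR_RGB2HSV);m=((hsv[...,0]<9)|(hsv[...,0]>170))&(hsv[...,1]>110)
m[int(sys.argv[2]):]=0; vs,us=np.nonzero(m);print(len(us),us.min(),us.max(),vs.min(),vs.max())
P=np.array([onz('wrist',u,v,120,**k)[:2] for u,v in zip(us,vs)])
mu=P.mean(0);dd=np.linalg.svd(P-mu)[2][0]
hub=np.array([468.9,225.5]);print('mean dir from hub',mu-hub)
if dd@(mu-hub)<0:dd=-dd
yaw=-164.3;n=lambda v:.985-np.radians((np.degrees(np.arctan2(v[1],v[0]))-yaw+180)%360-180)
for v in (dd,mu-hub):
    nd=n(v);print('needle',nd,'plunger',5-6*np.sin(.985-nd))
E
python3 needle.py w3.npz 55
python3 - <<'E'
import cv2
p=cv2.imread('pics/w3.png');cv2.imwrite('pics/w3z.png',cv2.resize(p[0:70,150:320],None,fx=4.5,fy=4.5,interpolation=cv2.INTER_CUBIC))
E
```

```text
236 195 216 0 47
mean dir from hub [ -7.80250866 -20.93493032]
needle -0.009478556823426576 plunger -0.030849549012555322
needle 0.04497559647514604 plunger 0.15456504157173878
```

View pics/w3z.png

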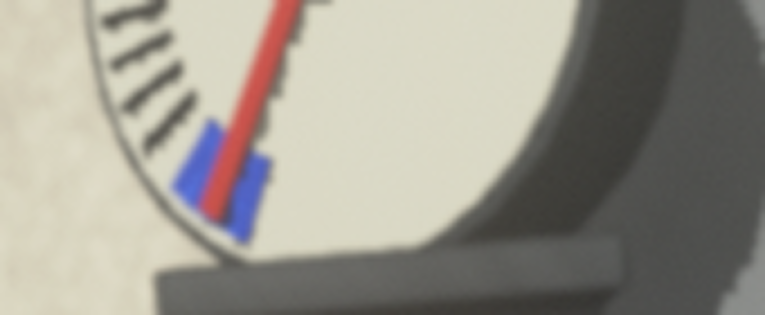

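```bash
sed -i 's/531.1,95.2,0/531.2,96.5,0/' h.py
python3 -m handwheel '[[0,0,0,0,0,-0.077,0.3],[0,0,0,0,0,-0.077,0.3],[0,0,0,0,0,-0.077,0.3],[0,0,0,0,0,-0.077,0.3],[0,0,0,0,0,-0.077,0.3],[0,0,0,0,0,-0.077,0.3],[0,0,0,0,0,-0.077,0.3],[0,0,0,0,0,-0.077,0.3],[0,0,0,0,0,-0.077,0.3]]'
python3 -m handwheel '[[0,0,0,0,0,-0.077,0.3],[0,0,0,0,0,-0.077,0.3],[0,0,0,0,0,-0.077,0.3],[0,0,0,0,0,-0.077,0.3],[0,0,0,0,0,-0.077,0.3],[0,0,0,0,0,-0.077,0.3],[0,0,0,0,0,-0.077,0.3],[0,0,0,0,0,-0.077,0.3],[0,0,0,0,0,0,0.3]]'
python3 - <<'E'
from h import *
R,c=S();plan(c+R@[0,0,24],knobtool(-110));print(sensors.get_state()['joints'])
E
```

```text
clock: 11.17
tcp_pos: [571.2, 106.4, 207.1]
tcp_rot: [[0.206, 0.867, -0.454], [0.948, -0.292, -0.127], [-0.243, -0.404, -0.882]]
ft_force: [0.1, -0.5, -0.1]
opening: 0.697
clock: 11.92
tcp_pos: [571.1, 106.4, 207.2]
tcp_rot: [[-0.595, 0.663, -0.454], [0.78, 0.613, -0.127], [0.194, -0.43, -0.882]]
ft_force: [-1.0, -0.4, 0.1]
opening: 0.702
shift units [ 0.052 -0.039  1.476] turn units [-0.001 -0.001  0.047] |mm| 59.1 deg 4.2
[  6.26064691  45.31481726  51.73904893 124.24692205  -4.41378467
 -32.55834584]
```

```bash
python3 -m handwheel '[[0.02,-0.02,0.4,0,0,0,0.3],[0.02,-0.02,0.4,0,0,0,0.3],[0.01,0,0.4,0,0,0,0.3],[0,0,0.26,0,0,0,0.3],[0,0,0,0,0,0,0.3]]'
python3 -m handwheel '[[0,0,0,0,0,0,0.45],[0,0,0,0,0,0,0.6],[0,0,0,0,0,0,0.8],[0,0,0,0,0,0,0.8],[0,0,0,0,0,0,0.8],[0,0,0,0,0,0,0.8]]' 35
python3 - <<'E'
from h import *
R,c=S();plan(c+R@[0,0,24],knobtool(-110));s=sensors.get_state();print(s['joints'],s['torque'])
E
```

```text
clock: 12.33
tcp_pos: [540.4, 99.4, 155.1]
tcp_rot: [[-0.591, 0.664, -0.458], [0.783, 0.609, -0.128], [0.194, -0.434, -0.88]]
ft_force: [0.4, 0.1, -0.6]
opening: 0.698
clock: 12.83
tcp_pos: [542.7, 99.9, 158.2]
tcp_rot: [[-0.595, 0.664, -0.453], [0.78, 0.613, -0.127], [0.193, -0.429, -0.882]]
ft_force: [-1.0, -0.1, 3.0]
opening: 0.408
shift units [-0.007  0.006  0.054] turn units [-0.001 -0.     0.047] |mm| 2.2 deg 4.2
[  5.98377466  38.17474107  35.38248138 114.92135195  -4.54573842
 -32.81295729] [ 0.04835565 -0.26120052 -0.0490445 ]
```

```bash
python3 -m handwheel '[[0,0,0,0,0,0.077,0.8],[0,0,0,0,0,0.077,0.8],[0,0,0,0,0,0.077,0.8],[0,0,0,0,0,0.077,0.8],[0,0,0,0,0,0.077,0.8],[0,0,0,0,0,0.077,0.8],[0,0,0,0,0,0.077,0.8],[0,0,0,0,0,0.077,0.8],[0,0,0,0,0,0.077,0.8],[0,0,0,0,0,0.077,0.8]]'
python3 -m handwheel '[[0,0,0,0,0,0.077,0.8],[0,0,0,0,0,0.077,0.8],[0,0,0,0,0,0.077,0.8],[0,0,0,0,0,0.077,0.8],[0,0,0,0,0,0.077,0.8],[0,0,0,0,0,0.077,0.8],[0,0,0,0,0,0.077,0.8],[0,0,0,0,0,0.077,0.8],[0,0,0,0,0,0.077,0.8],[0,0,0,0,0,0.077,0.8]]'
python3 -m handwheel '[[0,0,0,0,0,0.077,0.8],[0,0,0,0,0,0.077,0.8],[0,0,0,0,0,0.077,0.8],[0,0,0,0,0,0.077,0.8],[0,0,0,0,0,0.077,0.8],[0,0,0,0,0,0.077,0.8],[0,0,0,0,0,0,0.8]]'
python3 - <<'E'
from h import *
R,c=S();s=sensors.get_state();print(s['opening'],s['ft_force'],s['torque'],s['joints']);plan(c+R@[0,0,24],knobtool(90))
p,d=cams.snapshot('top');cv2.imwrite('pics/top4z.png',cv2.resize(p[190:260,150:230,::-1],None,fx=6,fy=6))
E
```

```text
clock: 13.67
tcp_pos: [542.7, 100.1, 158.2]
tcp_rot: [[0.415, 0.789, -0.453], [0.846, -0.518, -0.127], [-0.334, -0.33, -0.883]]
ft_force: [-0.2, 0.3, 1.3]
opening: 0.413
clock: 14.5
tcp_pos: [543.0, 100.3, 158.2]
tcp_rot: [[0.885, -0.109, -0.452], [-0.185, -0.975, -0.127], [-0.426, 0.196, -0.883]]
ft_force: [-2.0, 2.0, 0.3]
opening: 0.411
clock: 15.08
tcp_pos: [543.1, 100.1, 158.1]
tcp_rot: [[0.593, -0.667, -0.451], [-0.783, -0.609, -0.128], [-0.19, 0.429, -0.883]]
ft_force: [-0.5, 1.1, 1.4]
opening: 0.408
0.4081044371570315 [-0.50580959  1.14055204  1.39422475] [-0.31375006 -0.86906864  0.19946646] [  6.01819106  38.1538342   35.37202956 114.84183549  -4.58440272
 147.46996891]
shift units [0.003 0.006 0.057] turn units [-0.    -0.001  0.266] |mm| 2.3 deg 24.0
```

View pics/top4z.png

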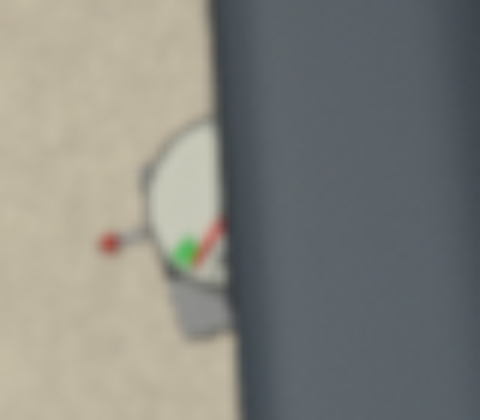

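```bash
python3 -m handwheel '[[0,0,0,0,0,0.077,0.8],[0,0,0,0,0,0.077,0.8],[0,0,0,0,0,0.077,0.8],[0,0,0,0,0,0.06,0.8],[0,0,0,0,0,0,0.8]]'
python3 - <<'E'
from h import *
s=sensors.get_state();print(s['torque'],s['joints'])
p,d=cams.snapshot('top');cv2.imwrite('pics/top5z.png',cv2.resize(p[190:260,150:230,::-1],None,fx=6,fy=6))
E
```

```text
clock: 15.55
tcp_pos: [543.1, 99.9, 158.1]
tcp_rot: [[0.24, -0.859, -0.451], [-0.971, -0.204, -0.128], [0.018, 0.469, -0.883]]
ft_force: [1.4, 3.8, 2.9]
opening: 0.407
[-0.46338766 -0.76292141  0.28942784] [  6.00309794  38.15609247  35.36839181 114.8478398   -4.58477049
 173.46844537]
```

View pics/top5z.png

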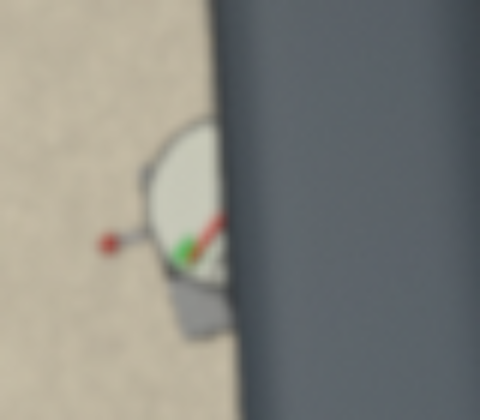

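```bash
python3 -m handwheel '[[0,0,0,0,0,0,0.3],[0,0,0,0,0,0,0.3],[0,0,0,0,0,0,0.3],[0,0,-0.3,0,0,0,0.3],[0,0,-0.45,0,0,0,0.3],[0,0,-0.45,0,0,0,0.3],[0,0,-0.3,0,0,0,0.3],[0,0,0,0,0,0,0.3]]'
python3 -m handwheel '[[0,0,0,0,0,-0.077,0.3],[0,0,0,0,0,-0.077,0.3],[0,0,0,0,0,-0.077,0.3],[0,0,0,0,0,-0.077,0.3],[0,0,0,0,0,-0.077,0.3],[0,0,0,0,0,-0.077,0.3],[0,0,0,0,0,-0.077,0.3],[0,0,0,0,0,-0.077,0.3],[0,0,0,0,0,-0.077,0.3],[0,0,0,0,0,-0.077,0.3],[0,0,0,0,0,-0.077,0.3],[0,0,0,0,0,-0.077,0.3]]'
python3 - <<'E'
from h import *
s=sensors.get_state();p,d=cams.snapshot('wrist')
np.savez('w4.npz',p=p,d=d,tp=s['tcp_pos'],tr=s['tcp_rot']);cv2.imwrite('pics/w4.png',p[:,:,::-1]);print(s['joints'])
p,d=cams.snapshot('top');cv2.imwrite('pics/top6z.png',cv2.resize(p[190:260,150:230,::-1],None,fx=6,fy=6))
E
```

```text
clock: 16.27
tcp_pos: [570.6, 107.5, 212.0]
tcp_rot: [[0.239, -0.86, -0.451], [-0.971, -0.204, -0.126], [0.017, 0.468, -0.883]]
ft_force: [0.6, 0.8, 0.1]
opening: 0.698
clock: 17.27
tcp_pos: [569.0, 107.3, 209.4]
tcp_rot: [[0.879, 0.14, -0.456], [0.092, -0.988, -0.127], [-0.468, 0.069, -0.881]]
ft_force: [0.3, -0.0, -0.2]
opening: 0.699
[  6.33251591  45.06460823  51.56043922 124.42648497  -4.34039108
  90.30795656]
```

View pics/w4.png

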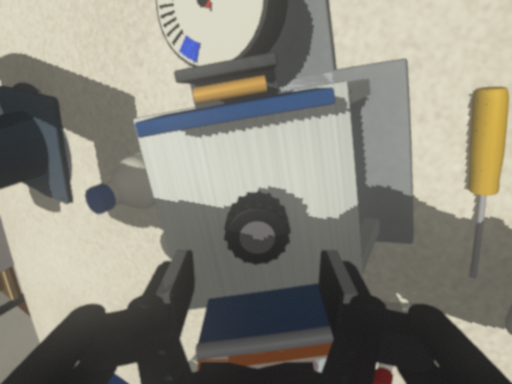

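View pics/top6z.png

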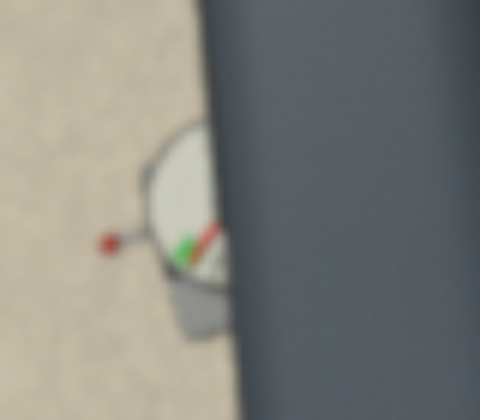

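```bash
python3 -m handwheel '[[0,0,0,0,0.078,-0.02,0.3],[0,0,0,0,0.078,-0.02,0.3],[0,0,0,0,0.078,-0.02,0.3],[0,0,0,0,0.077,-0.02,0.3],[-0.3,-0.5,-0.9,0,0,0,0.3],[-0.3,-0.5,-0.9,0,0,0,0.3],[-0.3,-0.5,-0.9,0,0,0,0.3],[-0.3,0,-0.9,0,0,0,0.3],[0,0,0,0,0,0,0.3]]'
python3 - <<'E'
from h import *
s=sensors.get_state();p,d=cams.snapshot('wrist')
np.savez('w5.npz',p=p,d=d,tp=s['tcp_pos'],tr=s['tcp_rot']);cv2.imwrite('pics/w5.png',cv2.resize(p[:200,120:400,::-1],None,fx=2.5,fy=2.5,interpolation=cv2.INTER_CUBIC));print(s['joints'])
E
python3 needle.py w5.npz 190
```

```text
clock: 18.12
tcp_pos: [510.1, 159.8, 358.3]
tcp_rot: [[0.969, 0.247, 0.0], [0.247, -0.968, -0.045], [-0.011, 0.043, -0.999]]
ft_force: [0.9, -0.4, 1.2]
opening: 0.702
[ 11.63877332   8.88046027  25.79632542 107.41806671  -2.50406599
  87.3271485 ]
141 211 241 11 87
mean dir from hub [-16.94427212  28.46511163]
needle 2.7627985637051498 plunger 10.87190859563994
needle 2.29288273642648 plunger 10.793821099584399
```

View pics/w5.png

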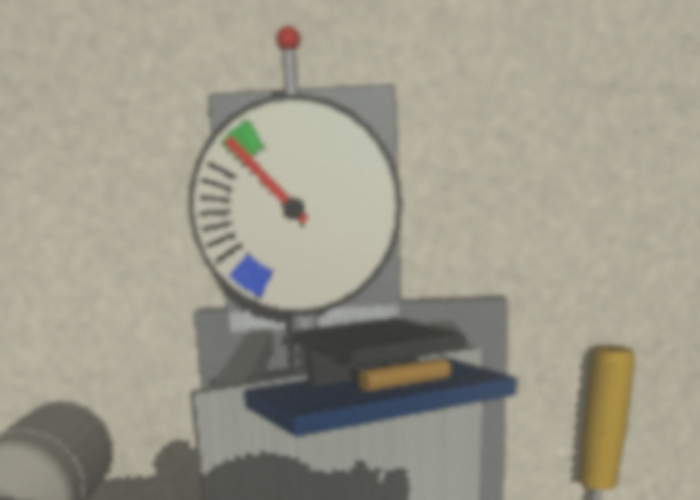

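```bash
cat > needle2.py <<'E'
from h import *
import sys
w=np.load(sys.argv[1]);p=w['p'];k=dict(tp=w['tp'],tr=w['tr']);x0,y0,x1,y1=map(int,sys.argv[2:6])
hsv=cv2.cvtColor(p,cv2.COLOR_RGB2HSV);H,Sa=hsv[...,0],hsv[...,1]
def pts(m,z):
    mm=np.zeros(m.shape,bool);mm[y0:y1,x0:x1]=m[y0:y1,x0:x1];vs,us=np.nonzero(mm);return np.array([onz('wrist',u,v,z,**k)[:2] for u,v in zip(us,vs)])
N=pts(((H<9)|(H>170))&(Sa>110),120);G=pts((H>40)&(H<85)&(Sa>90),118);B=pts((H>105)&(H<130)&(Sa>90),118)
d=np.linalg.svd(N-N.mean(0))[2][0]
if d@(N.mean(0)-(G.mean(0)+B.mean(0))/2)<0: pass
a=lambda v:np.degrees(np.arctan2(v[1],v[0]))
# dial circle centre: use white mask
W=pts((hsv[...,2]>150)&(Sa<60),118)
hub=np.array(list(map(float,sys.argv[6:8]))) ;hubw=onz('wrist',*hub,120,**k)[:2];print('hub',hubw)
if d@(N.mean(0)-hubw)<0:d=-d
ang=lambda v:.985-np.radians((a(v)+164.3+180)%360-180)
print('needle line',ang(d),'hub-cent',ang(N.mean(0)-hubw))
hubp=onz('wrist',*hub,118,**k)[:2]
for nm,Q in(('green',G),('blue',B)):
    t=[ang(q-hubp) for q in Q];print(nm,np.min(t),np.mean(t),np.max(t),len(t))
E
python3 needle2.py w5.npz 195 45 260 125 237.2 83.2
```

```text
hub [469.31243609 224.50797152]
needle line 1.8036045612129925 hub-cent 1.8135066128092974
green 1.8847649187901139 1.9902135543183797 2.0906036328912703 76
blue -0.16930437877077387 0.03649825342981773 0.24052564760303774 137
```

```bash
python3 needle2.py w1.npz 212 45 275 125 251.0 85.7
python3 -c "
import cv2
p=cv2.imread('pics/w1.png');cv2.imwrite('pics/w1g.png',cv2.resize(p[40:130,200:300],None,fx=6,fy=6,interpolation=cv2.INTER_CUBIC))
import numpy as np
w=np.load('w5.npz')['p'][:,:,::-1];cv2.imwrite('pics/w5g.png',cv2.resize(w[35:135,190:290],None,fx=6,fy=6,interpolation=cv2.INTER_CUBIC))"
```

```text
hub [469.80321945 223.87358244]
needle line 1.7246347460443996 hub-cent 1.7553630900479844
green 1.824644656434963 1.955949784841998 2.0809804105101635 68
blue -0.1448522644199549 0.05311958127622205 0.2541391698883104 96
```

View pics/w1g.png

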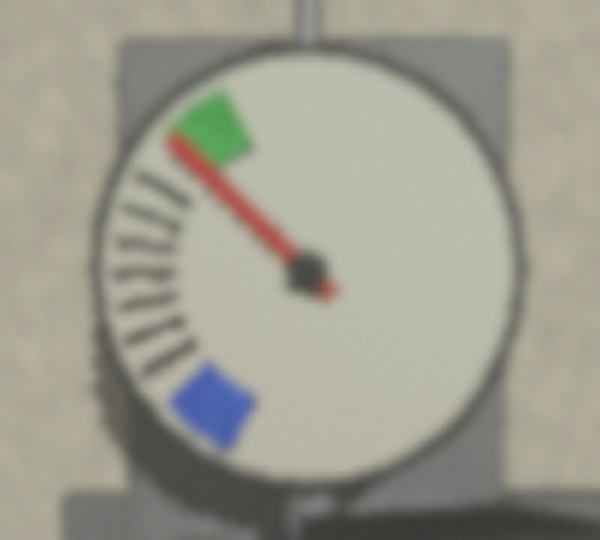

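View pics/w5g.png

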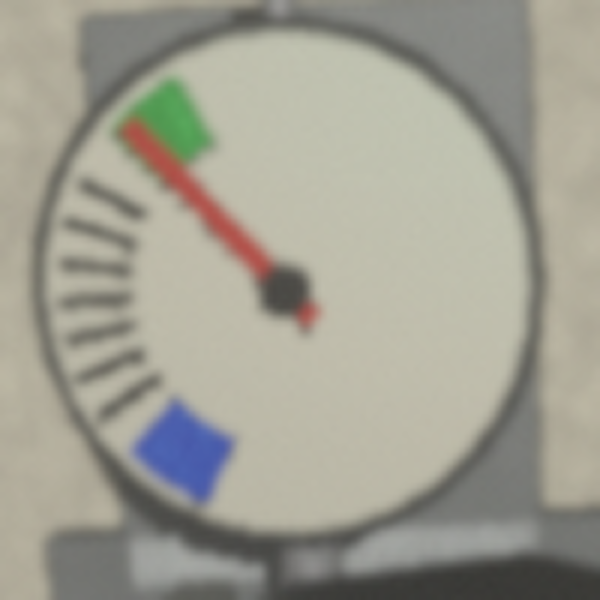

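```bash
python3 -m handwheel '[[0.29,0.5,0.8,0,0,0,0.3],[0.29,0.5,0.8,0,0,0,0.3],[0.29,0.5,0.8,0,0,0,0.3],[0.2,0,0.4,0,-0.078,0,0.3],[0.2,0,0.2,0,-0.078,0,0.3],[0.2,0,0.2,0,-0.078,0,0.3],[0,0,0,0,-0.077,0,0.3],[0,0,0,0,0,0,0.3]]'
python3 - <<'E'
from h import *
R,c=S();plan(c+R@[0,0,80],knobtool(33));print(sensors.get_state()['joints'])
E
```

```text
clock: 18.83
tcp_pos: [581.0, 108.2, 204.1]
tcp_rot: [[0.856, 0.246, -0.455], [0.198, -0.968, -0.152], [-0.478, 0.04, -0.878]]
ft_force: [1.4, -0.1, -7.3]
opening: 0.7
shift units [-0.318 -0.047  0.128] turn units [0.016 0.002 0.341] |mm| 13.8 deg 30.7
[  6.8982856   48.36841275  55.99493466 125.78092514  -5.52734266
  84.59627855]
```

```bash
python3 -m handwheel '[[-0.318,-0.047,0.128,0.016,0,0,0.3],[0,0,0,0,0,0.077,0.3],[0,0,0,0,0,0.077,0.3],[0,0,0,0,0,0.077,0.3],[0,0,0,0,0,0.077,0.3],[0,0,0,0,0,0.03,0.3],[0,0,0,0,0,0,0.3]]'
python3 - <<'E'
from h import *
R,c=S();plan(c+R@[0,0,25],knobtool(33));print(sensors.get_state()['joints'])
E
```

```text
clock: 19.42
tcp_pos: [564.8, 106.6, 224.2]
tcp_rot: [[0.868, -0.237, -0.436], [-0.319, -0.939, -0.125], [-0.38, 0.247, -0.891]]
ft_force: [0.1, -0.1, -0.1]
opening: 0.701
shift units [ 0.208 -0.12   1.761] turn units [-0.005 -0.011  0.002] |mm| 71.1 deg 1.1
[  6.32228633  42.73429401  50.18615537 124.06144776  -4.3611866
 114.4682359 ]
```

```bash
python3 -m handwheel '[[0.2,-0.12,0.2,-0.005,-0.011,0,0.3],[0,0,0.4,0,0,0,0.3],[0,0,0,0,0,0,0.3]]'
python3 - <<'E'
from h import *
R,c=S();plan(c+R@[0,0,25],knobtool(33))
E
```

```text
clock: 19.67
tcp_pos: [559.8, 105.4, 193.1]
tcp_rot: [[0.857, -0.229, -0.463], [-0.32, -0.939, -0.128], [-0.405, 0.257, -0.877]]
ft_force: [-0.3, -0.6, -1.7]
opening: 0.701
shift units [3.900e-02 1.000e-03 1.009e+00] turn units [0.003 0.007 0.004] |mm| 40.4 deg 0.8
```

```bash
python3 -m handwheel '[[0.02,0,0.35,0.002,0.006,0,0.3],[0.02,0,0.35,0,0,0,0.3],[0,0,0.3,0,0,0,0.3],[0,0,0,0,0,0,0.3],[0,0,0,0,0,0,0.45],[0,0,0,0,0,0,0.6],[0,0,0,0,0,0,0.8],[0,0,0,0,0,0,0.8],[0,0,0,0,0,0,0.8],[0,0,0,0,0,0,0.8]]' 35
python3 - <<'E'
from h import *
R,c=S();plan(c+R@[0,0,25],knobtool(33));s=sensors.get_state();print(s['torque'])
p,d=cams.snapshot('wrist')
np.savez('w6.npz',p=p,d=d,tp=s['tcp_pos'],tr=s['tcp_rot']);cv2.imwrite('pics/w6.png',p[:,:,::-1])
E
```

```text
clock: 20.5
tcp_pos: [546.0, 100.7, 164.3]
tcp_rot: [[0.865, -0.232, -0.445], [-0.318, -0.94, -0.127], [-0.388, 0.251, -0.887]]
ft_force: [-3.1, 1.1, 7.3]
opening: 0.411
shift units [ 0.003 -0.002  0.202] turn units [-0.002 -0.005  0.004] |mm| 8.1 deg 0.6
[ 0.09605445  0.70512613 -0.19049875]
```

View pics/w6.png

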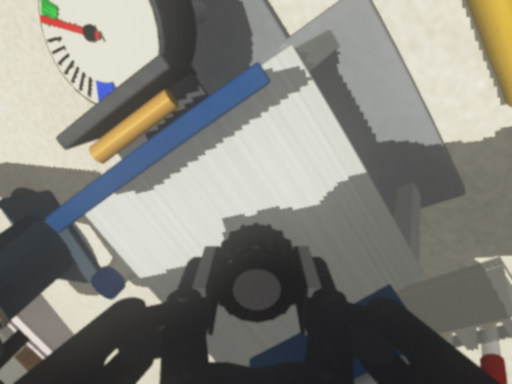

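```bash
cat > look.py <<'E'
from h import *
import sys
s=sensors.get_state();p,d=cams.snapshot('wrist')
np.savez(sys.argv[1]+'.npz',p=p,d=d,tp=s['tcp_pos'],tr=s['tcp_rot']);cv2.imwrite(f'pics/{sys.argv[1]}.png',cv2.resize(p[:120,20:200,::-1],None,fx=3,fy=3,interpolation=cv2.INTER_CUBIC));print(s['torque'],s['joints'][5])
E
python3 needle2.py w6.npz 30 0 120 105 92.5 33
python3 -m handwheel '[[0,0,0,0,0,0.07,0.8],[0,0,0,0,0,0.07,0.8],[0,0,0,0,0,0,0.8]]'
python3 look.py w7; python3 needle2.py w7.npz 30 0 120 105 92.5 33
```

```text
hub [468.44952393 224.89551275]
needle line 1.8096816295619862 hub-cent 1.7997020462303746
green 1.8736580623540604 2.0049548324950464 2.139340530898913 221
blue -0.21613597102389204 0.060610098972543255 0.24574086086723101 220
clock: 20.8
tcp_pos: [545.9, 100.7, 164.3]
tcp_rot: [[0.792, -0.419, -0.445], [-0.518, -0.846, -0.127], [-0.323, 0.331, -0.887]]
ft_force: [-3.1, 1.9, 4.7]
opening: 0.405
[ 0.07346728  0.70748463 -0.23295575] 126.90636268240132
hub [509.60596662 227.72039595]
needle line 1.766629522934208 hub-cent 1.3154602963858941needle2.py:9: RuntimeWarning: Mean of empty slice.
  if d@(N.mean(0)-(G.mean(0)+B.mean(0))/2)<0: pass
  ret = ret.dtype.type(ret / rcount)
Traceback (most recent call last):
  File "needle2.py", line 19, in <module>
    t=[ang(q-hubp) for q in Q];print(nm,np.min(t),np.mean(t),np.max(t),len(t))
                                        ~~~~~~^^^
ValueError: zero-size array to reduction operation minimum which has no identity
```

View pics/w7.png

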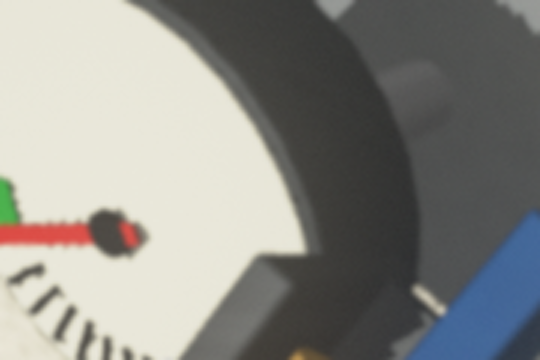

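```bash

python3 -m handwheel '[[0,0,0,0,0,-0.07,0.8],[0,0,0,0,0,-0.07,0.8],[0,0,0,0,0,-0.07,0.8],[0,0,0,0,0,-0.07,0.8],[0,0,0,0,0,0,0.8]]'
python3 look.py w8; python3 - <<'E'
import cv2,numpy as np
p=np.load('w8.npz')['p'];cv2.imwrite('pics/w8f.png',p[:150,:,::-1])
E
```

```text
clock: 21.27
tcp_pos: [546.0, 100.7, 164.3]
tcp_rot: [[0.895, -0.035, -0.445], [-0.101, -0.987, -0.127], [-0.434, 0.158, -0.887]]
ft_force: [-2.3, 0.6, 5.1]
opening: 0.407
[ 0.16956808  0.85289541 -0.11888636] 101.26180063987088
```

View pics/w8f.png

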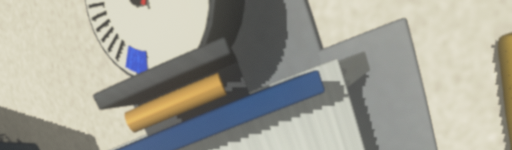

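```bash
python3 -m handwheel '[[0,0,0,0,0,0,0.5],[0,0,0,0,0,0,0.4],[0,0,0,0,0,0,0.3],[0,0,-0.3,0,0,0,0.3],[0,0,-0.45,0,0,0,0.3],[0,0,-0.45,0,0,0,0.3],[0,0,0,0,0.078,-0.06,0.3],[0,0,0,0,0.078,-0.06,0.3],[0,0,0,0,0.078,-0.02,0.3],[0,0,-0.5,0,0.077,-0.02,0.3]]'
python3 -m handwheel '[[-0.3,-0.5,-0.8,0,0,0,0.3],[-0.3,-0.5,-0.8,0,0,0,0.3],[-0.3,-0.5,-0.8,0,0,0,0.3],[-0.2,0,-0.5,0,0,0,0.3],[0,0,0,0,0,0,0.3]]'
python3 look.py w9; python3 - <<'E'
import cv2,numpy as np
p=np.load('w9.npz')['p'];cv2.imwrite('pics/w9f.png',cv2.resize(p[:140,180:400,::-1],None,fx=3.5,fy=3.5,interpolation=cv2.INTER_CUBIC))
E
```

```text
clock: 22.15
tcp_pos: [569.7, 108.7, 218.7]
tcp_rot: [[0.985, 0.167, -0.027], [0.164, -0.981, -0.103], [-0.044, 0.097, -0.994]]
ft_force: [-0.3, 0.5, -0.9]
opening: 0.701
clock: 22.57
tcp_pos: [519.8, 173.9, 341.9]
tcp_rot: [[0.986, 0.167, -0.014], [0.165, -0.981, -0.1], [-0.03, 0.096, -0.995]]
ft_force: [-0.5, 0.7, 1.6]
opening: 0.697
[ 0.06788277  0.0162384  -0.01282987] 95.02202762904342
```

View pics/w9f.png

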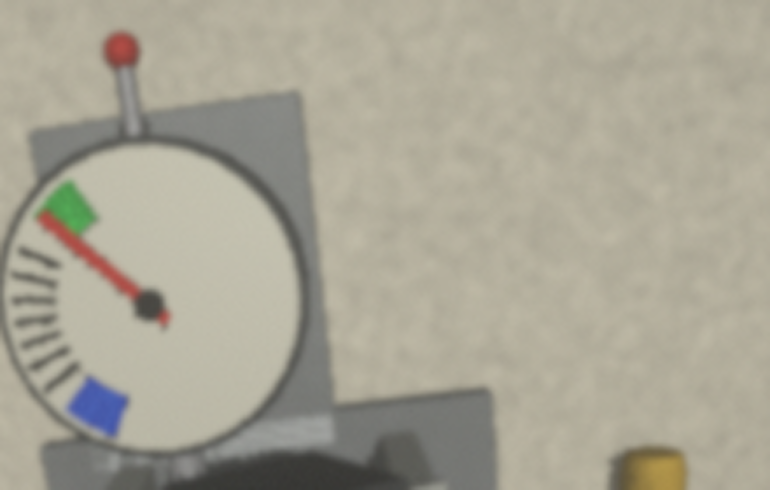

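```bash
python3 needle2.py w9.npz 180 45 230 125 222.4 87; python3 - <<'E'
import numpy as np
for n in (5.,): pass
P=lambda t:1e3*(np.sqrt(.026**2-(.005*np.sin(t))**2)-.005*np.cos(t)-.021)-.3
for x in np.arange(0,.7,.05):
    pl=P(np.pi-x); print(round(x,2),pl.round(3),(.985+np.arcsin((pl-5)/6)).round(3))
E
```

```text
hub [469.31322397 224.27838163]
needle line 1.7888226227442097 hub-cent 1.790537990300947
green 1.8597781664482143 1.9837311680972372 2.10494774060386 104
blue -0.1756073300784139 0.03658424328012721 0.24301780806911222 147
0.0 9.7 1.885
0.05 9.693 1.883
0.1 9.67 1.877
0.15 9.633 1.867
0.2 9.581 1.854
0.25 9.515 1.837
0.3 9.435 1.817
0.35 9.34 1.794
0.4 9.232 1.768
0.45 9.111 1.74
0.5 8.977 1.71
0.55 8.831 1.678
0.6 8.673 1.644
0.65 8.504 1.609
```

```bash
python3 -m handwheel '[[0.3,0.5,0.7,0,0,0,0.3],[0.3,0.5,0.7,0,0,0,0.3],[0.3,0.5,0.7,0,0,0,0.3],[0.1,0,0.5,0,-0.078,0,0.3],[0.1,0,0,0,-0.078,0,0.3],[0.1,0,0,0,-0.078,0,0.3],[0,0,0,0,-0.06,0,0.3],[0,0,0,0,0,0.075,0.3],[0,0,0,0,0,0.075,0.3],[0,0,0,0,0,0.075,0.3],[0,0,0,0,0,0,0.3]]'
python3 - <<'E'
from h import *
R,c=S();plan(c+R@[0,0,60],knobtool(28));print(sensors.get_state()['joints'])
E
```

```text
clock: 23.53
tcp_pos: [574.7, 109.7, 231.3]
tcp_rot: [[0.884, -0.153, -0.441], [-0.245, -0.956, -0.161], [-0.397, 0.251, -0.883]]
ft_force: [-0.3, 0.2, -0.0]
opening: 0.701
shift units [ 0.103 -0.075  1.158] turn units [ 0.02  -0.011 -0.005] |mm| 46.6 deg 2.1
[  7.33569169  47.06931283  57.34923776 127.71655637  -5.933146
 110.99286927]
```

```bash
python3 -m handwheel '[[0.05,-0.04,0.4,0.01,-0.005,0,0.3],[0.05,-0.04,0.4,0.01,-0.006,0,0.3],[0,0,0.3,0,0,0,0.3],[0,0,0,0,0,0,0.3]]'
python3 - <<'E'
from h import *
R,c=S();plan(c+R@[0,0,25],knobtool(28))
E
```

```text
clock: 23.87
tcp_pos: [556.8, 105.2, 190.3]
tcp_rot: [[0.877, -0.162, -0.453], [-0.244, -0.962, -0.127], [-0.415, 0.221, -0.882]]
ft_force: [0.8, 0.3, -0.8]
opening: 0.705
shift units [0.066 0.006 0.913] turn units [-0.     0.001 -0.002] |mm| 36.6 deg 0.2
```

```bash
python3 -m handwheel '[[0.03,0,0.35,0,0,0,0.3],[0.03,0,0.35,0,0,0,0.3],[0,0,0.2,0,0,0,0.3],[0,0,0,0,0,0,0.45],[0,0,0,0,0,0,0.6],[0,0,0,0,0,0,0.8],[0,0,0,0,0,0,0.8],[0,0,0,0,0,0,0.8],[0,0,0,0,0,0.07,0.8],[0,0,0,0,0,0.07,0.8],[0,0,0,0,0,0.0,0.8]]' 35
python3 look.py w10
```

```text
clock: 24.78
tcp_pos: [544.8, 100.9, 161.3]
tcp_rot: [[0.821, -0.354, -0.447], [-0.45, -0.884, -0.127], [-0.35, 0.305, -0.885]]
ft_force: [-2.7, -1.6, 0.6]
opening: 0.407
[-0.09760519 -0.08048594  0.0188715 ] 122.41416963023113
```

View pics/w10.png

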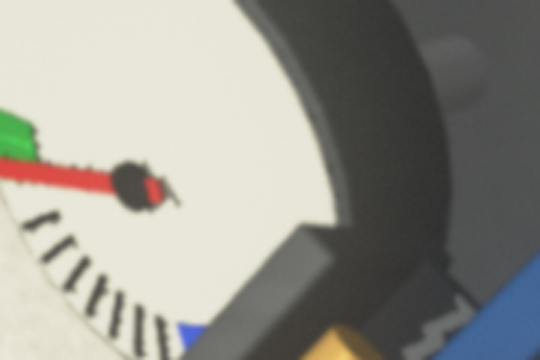

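```bash
python3 needle2.py w10.npz 0 20 70 125 64.5 62; python3 needle2.py w7.npz 0 20 70 125 57 78|head -2;python3 needle2.py w6.npz 0 0 120 125 92.5 33|head -2
```

```text
hub [466.41905132 225.73199377]
needle line 1.8092414120912965 hub-cent 1.8153057728573079
green 1.887006276922758 2.0328290062362617 2.179063641118115 212
hub [466.09931874 225.60746176]
needle line 1.7638399206133073 hub-cent 1.780639093235421
hub [468.6762145  224.78542866]
needle line 1.809682783610172 hub-cent 1.7997007398344709needle2.py:9: RuntimeWarning: Mean of empty slice.
  if d@(N.mean(0)-(G.mean(0)+B.mean(0))/2)<0: pass
  ret = ret.dtype.type(ret / rcount)
Traceback (most recent call last):
  File "needle2.py", line 19, in <module>
    t=[ang(q-hubp) for q in Q];print(nm,np.min(t),np.mean(t),np.max(t),len(t))
                                        ~~~~~~^^^
ValueError: zero-size array to reduction operation minimum which has no identity
needle2.py:9: RuntimeWarning: Mean of empty slice.
  if d@(N.mean(0)-(G.mean(0)+B.mean(0))/2)<0: pass
  ret = ret.dtype.type(ret / rcount)
Traceback (most recent call last):
  File "needle2.py", line 19, in <module>
    t=[ang(q-hubp) for q in Q];print(nm,np.min(t),np.mean(t),np.max(t),len(t))
                                        ~~~~~~^^^
ValueError: zero-size array to reduction operation minimum which has no identity
```

```bash
python3 -m handwheel '[[0,0,0,0,0,0,0.5],[0,0,0,0,0,0,0.4],[0,0,0,0,0,0,0.3],[0,0,-0.3,0,0,0,0.3],[0,0,-0.45,0,0,0,0.3],[0,0,-0.45,0,0,0,0.3],[0,0,0,0,0.078,-0.06,0.3],[0,0,0,0,0.078,-0.06,0.3],[0,0,0,0,0.078,-0.06,0.3],[0,0,-0.5,0,0.077,-0.06,0.3]]'
python3 -m handwheel '[[-0.3,-0.5,-0.8,0,0,0,0.3],[-0.3,-0.5,-0.8,0,0,0,0.3],[-0.3,-0.5,-0.8,0,0,0,0.3],[-0.2,0,-0.9,0,0,0,1],[0,0,-0.5,0,0,0,1]]'
python3 look.py w11; python3 - <<'E'
from h import *
p=np.load('w11.npz')['p'];cv2.imwrite('pics/w11f.png',p[:,:,::-1])
R,c=S()
for th in (2.15,2.08,2.0,1.8,1.57,1.3,1.1,.9,.7,.5,.3,.1,0): print(th,'edge',lidpt(th,148,6).round(),'in',lidpt(th,148,0).round(),'pad',lidpt(th,115,6).round())
print(R[:,1]*-1)
E
```

```text
clock: 25.67
tcp_pos: [568.6, 111.4, 218.0]
tcp_rot: [[0.995, -0.063, -0.083], [-0.081, -0.968, -0.236], [-0.066, 0.242, -0.968]]
ft_force: [-0.4, 0.8, -0.1]
opening: 0.701
clock: 26.08
tcp_pos: [540.8, 211.4, 362.7]
tcp_rot: [[0.995, -0.066, -0.075], [-0.082, -0.969, -0.233], [-0.057, 0.238, -0.97]]
ft_force: [0.9, -0.1, 0.5]
opening: 0.434
[ 0.22250118 -0.0888425   0.03203443] 115.68810053782612
2.15 edge [651. -32. 287.] in [652. -27. 290.] pad [634. -18. 263.]
2.08 edge [652. -23. 292.] in [652. -17. 295.] pad [634. -11. 267.]
2.0 edge [651. -12. 298.] in [651.  -6. 300.] pad [634.  -3. 271.]
1.8 edge [649.  16. 307.] in [648.  22. 308.] pad [632.  19. 279.]
1.57 edge [642.  49. 312.] in [641.  55. 312.] pad [627.  45. 282.]
1.3 edge [630.  87. 308.] in [627.  92. 307.] pad [618.  74. 280.]
1.1 edge [618. 112. 300.] in [615. 117. 297.] pad [609.  94. 274.]
0.9 edge [604. 135. 287.] in [601. 139. 283.] pad [598. 112. 264.]
0.7 edge [589. 154. 269.] in [586. 157. 265.] pad [586. 127. 250.]
0.5 edge [574. 168. 248.] in [571. 170. 244.] pad [574. 138. 234.]
0.3 edge [558. 176. 225.] in [555. 177. 220.] pad [562. 145. 216.]
0.1 edge [543. 180. 199.] in [540. 179. 194.] pad [551. 148. 196.]
0 edge [536. 179. 186.] in [534. 178. 181.] pad [545. 147. 186.]
[-0.27060045  0.96269175 -0.        ]
```

View pics/w11f.png

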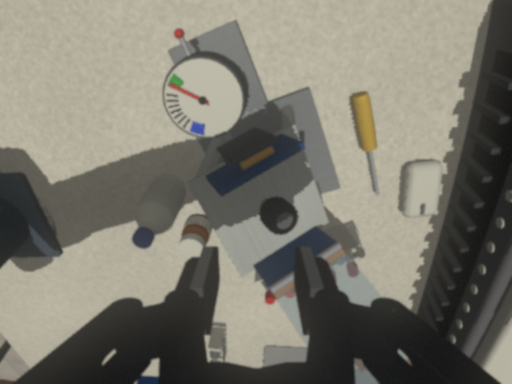

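```bash
cat > v.py <<'E'
from h import *
R,c=S()
V=np.c_[[.9627,.2706,0],[.2706,-.9627,0],[0,0,-1.]]
V/= np.linalg.norm(V,axis=0)
E
python3 -c "
from v import *
plan([632,-75,365],V)"; python3 needle2.py w11.npz 165 55 225 140 203.5 100
```

```text
shift units [2.824 6.787 1.507] turn units [ 0.144  0.059 -0.222] |mm| 300.1 deg 24.4
hub [470.06582987 224.16385723]
needle line 1.8048576864836532 hub-cent 1.776973725573352
green 1.8630613534956997 1.9760620140802354 2.0857969115245356 79
blue -0.1343020588058511 0.05888249202588299 0.26465454785103504 117
```

```bash
python3 -m handwheel '[[0,0,0,0.036,0.015,-0.0555,1],[0,0,0,0.036,0.015,-0.0555,1],[0,0,0,0.036,0.015,-0.0555,1],[0,0,0,0.036,0.015,-0.0555,1]]'
python3 -c "
from v import *
plan([632,-75,365],V)"
```

```text
clock: 26.47
tcp_pos: [542.5, 209.6, 358.9]
tcp_rot: [[0.962, 0.273, -0.006], [0.273, -0.962, -0.001], [-0.006, -0.001, -1.0]]
ft_force: [0.3, -0.6, 0.4]
opening: -0.003
shift units [ 0.21   7.457 -0.161] turn units [-0.001  0.004  0.002] |mm| 298.5 deg 0.4
```

```bash
python3 -m handwheel '[[0,0.4,-0.08,0,0.004,0,1],[0.02,0.85,-0.08,0,0,0,1],[0.02,0.9,0,0,0,0,1],[0.03,0.9,0,0,0,0,1],[0.03,0.9,0,0,0,0,1],[0.03,0.9,0,0,0,0,1],[0.03,0.9,0,0,0,0,1],[0.03,0.9,0,0,0,0,1],[0,0.81,0,0,0,0,1],[0,0,0,0,0,0,1]]'
python3 -c "
from v import *
plan([632,-75,365],V);print(sensors.get_state()['joints'])
for n in('scene','top'):
    p,d=cams.snapshot(n);cv2.imwrite(f'pics/{n}7.png',p[:,:,::-1])
p=cv2.imread('pics/scene7.png')[70:250,170:340];cv2.imwrite('pics/scene7z.png',cv2.resize(p,None,fx=3.3,fy=3.3,interpolation=cv2.INTER_CUBIC))
"
```

```text
clock: 27.3
tcp_pos: [630.6, -83.1, 362.8]
tcp_rot: [[0.965, 0.261, -0.004], [0.261, -0.965, -0.006], [-0.006, 0.004, -1.0]]
ft_force: [-0.8, 0.7, -1.0]
opening: 0.006
shift units [ 0.087 -0.185 -0.057] turn units [ 0.003  0.004 -0.006] |mm| 8.5 deg 0.7
[-13.36770778  26.8572221   48.92278027 112.23434627  -0.36635325
  61.49746875]
```

View pics/scene7z.png

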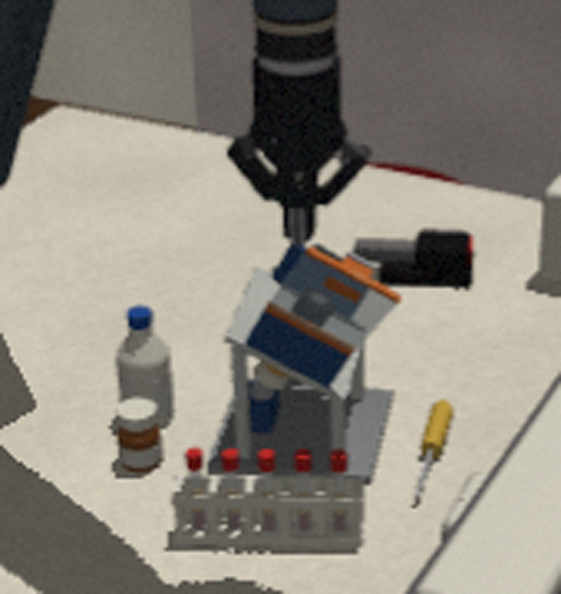

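View pics/top7.png

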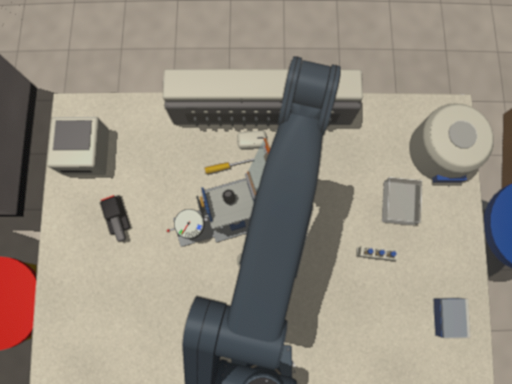

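```bash
python3 -m handwheel '[[0,0,0.5,0,0,0,1],[0,0,0.75,0,0,0,1],[0,0,0.7,0,0,0,1],[0,0,0.2,0,0,0,1],[0,0,0,0,0,0,1]]'
python3 -c "
from v import *
plan(lidpt(2.08,148,6,30),V);
p,d=cams.snapshot('scene')
p=p[70:250,170:340,::-1];cv2.imwrite('pics/scene8z.png',cv2.resize(p,None,fx=3.3,fy=3.3,interpolation=cv2.INTER_CUBIC))
"
```

```text
clock: 27.82
tcp_pos: [627.2, -74.8, 275.6]
tcp_rot: [[0.963, 0.269, -0.01], [0.269, -0.963, -0.001], [-0.009, -0.002, -1.0]]
ft_force: [-0.2, -0.3, -0.0]
opening: 0.003
shift units [ 0.27  -1.09  -0.773] turn units [-0.001  0.006 -0.001] |mm| 54.5 deg 0.6
```

View pics/scene8z.png

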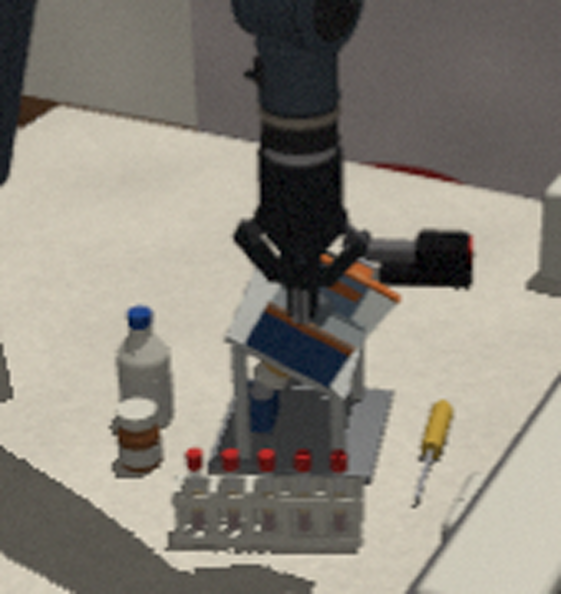

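```bash
python3 -m handwheel '[[0,-0.4,-0.1,0,0,0,1],[0,-0.4,-0.1,0,0,0,1],[0,-0.4,-0.1,0,0,0,1],[0,-0.4,-0.1,0,0,0,1],[0,-0.4,0,0,0,0,1]]'
python3 -m handwheel '[[0,-0.45,-0.1,0,0,0,1],[0,-0.45,0,0,0,0,1],[0,-0.4,0,0,0,0,1]]'
python3 -c "
from v import *
print(sensors.get_state()['torque'])
p,d=cams.snapshot('scene')
p=p[70:250,170:340,::-1];cv2.imwrite('pics/scene9z.png',cv2.resize(p,None,fx=3.3,fy=3.3,interpolation=cv2.INTER_CUBIC))
"
```

```text
clock: 28.28
tcp_pos: [609.8, 1.6, 300.5]
tcp_rot: [[0.964, 0.267, 0.009], [0.267, -0.964, -0.005], [0.007, 0.007, -1.0]]
ft_force: [3.6, -3.9, 16.7]
opening: -0.007
clock: 28.53
tcp_pos: [593.9, 53.0, 301.7]
tcp_rot: [[0.963, 0.268, 0.002], [0.268, -0.963, -0.003], [0.001, 0.003, -1.0]]
ft_force: [0.0, -0.3, -0.1]
opening: -0.001
[-0.15505427  0.03779011 -0.01849181]
```

View pics/scene9z.png

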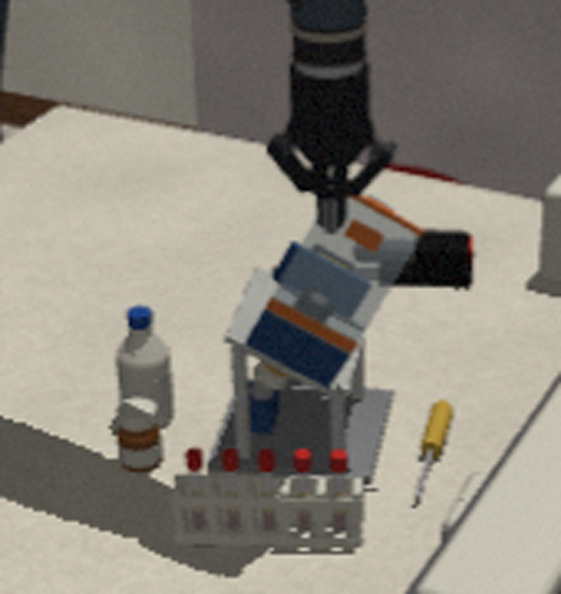

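```bash
python3 -c "
from v import *
for th in (1.7,1.6,1.5,1.4,1.3,1.2,1.1): print(th,proj('scene',lidpt(th,115,6)).round(1),proj('scene',lidpt(th,148,6,-50)).round(1),lidpt(th,148,6,20).round(),lidpt(th,115,6,20).round())
plan(lidpt(1.4,125,6,10),V)
"
```

```text
1.7 [[277.6 147.1]] [[295.8 147.7]] [629.  25. 319.] [613.  25. 290.]
1.6 [[278.4 145. ]] [[296.7 145.1]] [626.  40. 321.] [611.  37. 292.]
1.5 [[279.1 143.3]] [[297.4 142.8]] [622.  54. 321.] [608.  48. 292.]
1.4 [[279.6 141.8]] [[297.9 141. ]] [618.  68. 320.] [605.  59. 291.]
1.3 [[279.9 140.6]] [[298.2 139.5]] [613.  82. 318.] [601.  69. 290.]
1.2 [[280.1 139.8]] [[298.2 138.5]] [607.  95. 314.] [596.  80. 287.]
1.1 [[280.  139.2]] [[298.  137.8]] [601. 108. 309.] [592.  89. 283.]
shift units [ 0.642 -0.023  0.148] turn units [-0.  0.  0.] |mm| 26.4 deg 0.0
```

```bash
python3 -c "
from v import *
s=sensors.get_state();q=s['tcp_pos']
for th in (1.2,1.0,.8,.6,.45,.3,.2):
    t=lidpt(th,125,6,10)+[0,0,11];d=V.T@(t-q)/40;print(th,t.round(),d.round(2),np.linalg.norm(d).round(2));q=t
"
```

```text
1.2 [608.  87. 301.] [ 0.58 -0.63 -0.01] 0.86
1.0 [597. 107. 292.] [-0.12 -0.57  0.23] 0.62
0.8 [585. 125. 279.] [-0.17 -0.51  0.32] 0.62
0.6 [572. 139. 263.] [-0.21 -0.42  0.4 ] 0.62
0.45 [562. 147. 249.] [-0.18 -0.25  0.35] 0.47
0.3 [553. 152. 234.] [-0.2  -0.19  0.38] 0.47
0.2 [546. 154. 224.] [-0.14 -0.09  0.26] 0.31
```

```bash
python3 -m handwheel '[[0.29,-0.31,0,0,0,0,1],[0.29,-0.31,0,0,0,0,1],[-0.06,-0.29,0.11,0,0,0,1],[-0.06,-0.29,0.12,0,0,0,1],[-0.08,-0.26,0.16,0,0,0,1],[-0.08,-0.26,0.16,0,0,0,1]]'
python3 -m handwheel '[[-0.1,-0.21,0.2,0,0,0,1],[-0.1,-0.21,0.2,0,0,0,1],[-0.09,-0.13,0.18,0,0,0,1],[-0.09,-0.13,0.18,0,0,0,1],[0,0,0,0,0,0,1]]'
python3 -c "
from v import *
print(sensors.get_state()['torque'])
p,d=cams.snapshot('scene')
p=p[70:250,170:340,::-1];cv2.imwrite('pics/scene10z.png',cv2.resize(p,None,fx=3.3,fy=3.3,interpolation=cv2.INTER_CUBIC))
p,d=cams.snapshot('wrist');cv2.imwrite('pics/w12.png',p[:,:,::-1])
"
```

```text
clock: 29.08
tcp_pos: [586.5, 121.5, 276.9]
tcp_rot: [[0.963, 0.268, -0.002], [0.268, -0.963, -0.002], [-0.003, 0.002, -1.0]]
ft_force: [-1.2, -0.5, -0.2]
opening: 0.004
clock: 29.5
tcp_pos: [563.1, 143.7, 245.1]
tcp_rot: [[0.963, 0.269, -0.006], [0.269, -0.963, -0.002], [-0.007, 0.0, -1.0]]
ft_force: [-0.6, -0.1, 0.2]
opening: -0.0
[-0.0474104   0.00645251 -0.03940028]
```

View pics/scene10z.png

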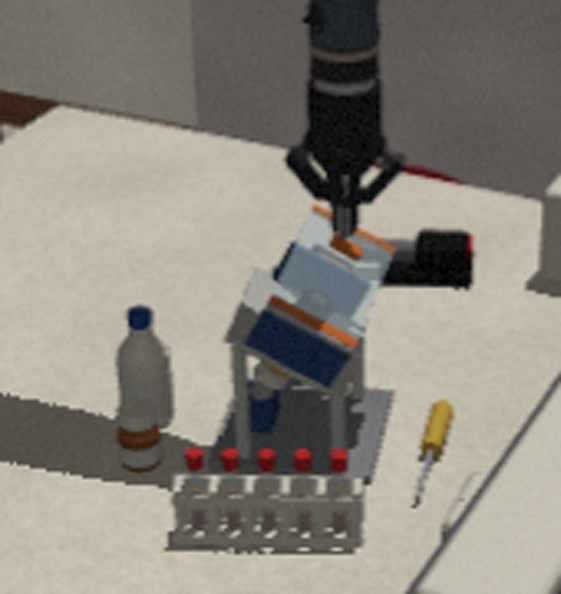

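View pics/w12.png

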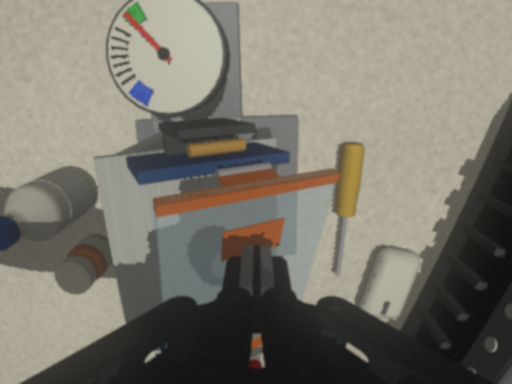

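```bash
python3 -c "
from v import *
s=sensors.get_state();q=s['tcp_pos']
for th in (.3,.15,.08,.0):
    t=lidpt(th,130,6,0)+[0,0,11+6];d=V.T@(t-q)/40;print(th,t.round(),d.round(2),np.linalg.norm(d).round(2));q=t
"
```

```text
0.3 [560. 159. 237.] [ 0.01 -0.42  0.24] 0.48
0.15 [551. 162. 220.] [-0.22 -0.13  0.41] 0.49
0.08 [546. 162. 212.] [-0.11 -0.04  0.2 ] 0.23
0.0 [541. 162. 203.] [-0.12 -0.02  0.23] 0.26
```

```bash
python3 -m handwheel '[[0,-0.21,0.12,0,0,0,1],[0,-0.21,0.12,0,0,0,1],[-0.11,-0.07,0.2,0,0,0,1],[-0.11,-0.06,0.2,0,0,0,1],[-0.06,-0.02,0.1,0,0,0,1],[-0.05,-0.02,0.1,0,0,0,1],[0,0,0,0,0,0,1]]'
python3 -m handwheel '[[-0.03,0,0.06,0,0,0,1],[-0.03,0,0.06,0,0,0,1]]'
```

```text
clock: 30.18
tcp_pos: [545.2, 161.5, 211.6]
tcp_rot: [[0.964, 0.267, -0.005], [0.267, -0.964, -0.003], [-0.005, 0.001, -1.0]]
ft_force: [-0.2, 0.1, 0.8]
opening: -0.003
clock: 30.35
tcp_pos: [544.4, 160.8, 208.6]
tcp_rot: [[0.964, 0.267, -0.001], [0.267, -0.964, -0.002], [-0.001, 0.002, -1.0]]
ft_force: [0.7, 0.9, 9.3]
opening: 0.0
```

Catch resistance is starting; press on in small steps.

```bash
python3 -m handwheel '[[-0.03,0,0.06,0,0,0,1],[-0.03,0,0.06,0,0,0,1],[0,0,0,0,0,0,1]]'
python3 -m handwheel '[[-0.03,0,0.06,0,0,0,1],[-0.03,0,0.06,0,0,0,1],[0,0,0,0,0,0,1]]'
python3 -c "
from v import *
p,d=cams.snapshot('wrist');cv2.imwrite('pics/w13.png',p[:,:,::-1])
"
```

```text
clock: 30.6
tcp_pos: [544.2, 160.8, 208.4]
tcp_rot: [[0.964, 0.267, 0.008], [0.267, -0.964, 0.0], [0.008, 0.002, -1.0]]
ft_force: [0.8, 0.9, 10.5]
opening: 0.003
clock: 30.85
tcp_pos: [544.1, 160.7, 208.0]
tcp_rot: [[0.964, 0.267, 0.016], [0.267, -0.964, 0.002], [0.016, 0.002, -1.0]]
ft_force: [-0.0, 1.7, 21.5]
opening: 0.003
```

View pics/w13.png

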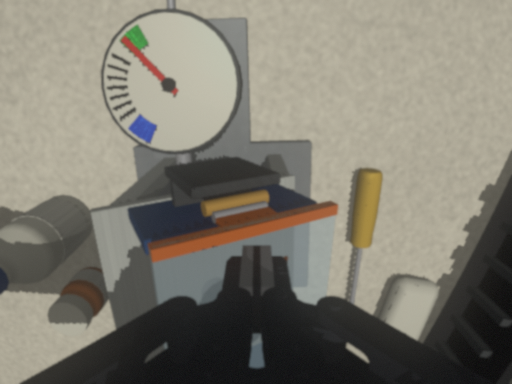

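```bash
python3 -c "
from v import *
p,d=cams.snapshot('scene');cv2.imwrite('pics/scene11.png',p[:,:,::-1])
p=p[120:220,220:320,::-1];cv2.imwrite('pics/scene11z.png',cv2.resize(p,None,fx=6,fy=6,interpolation=cv2.INTER_CUBIC))
for th in (0,.05,.1,.2):
    for x in (50,-50):
        q=proj('scene',[lidpt(th,148,6,x),lidpt(th,0,6,x)]);print(th,x,((q-[220,120])*6).round(0).tolist())
k=proj('scene',[c+R@[50,-74,51],c+R@[-50,-74,51]]);print('cheek',((k-[220,120])*6).round(0))
"
```

```text
0 50 [[240.0, 121.0], [186.0, 244.0]]
0 -50 [[386.0, 201.0], [342.0, 329.0]]
0.05 50 [[246.0, 112.0], [186.0, 244.0]]
0.05 -50 [[391.0, 192.0], [342.0, 329.0]]
0.1 50 [[251.0, 103.0], [186.0, 244.0]]
0.1 -50 [[397.0, 184.0], [342.0, 329.0]]
0.2 50 [[261.0, 87.0], [186.0, 245.0]]
0.2 -50 [[407.0, 168.0], [342.0, 330.0]]
cheek [[234. 132.]
 [379. 212.]]
```

View pics/scene11z.png

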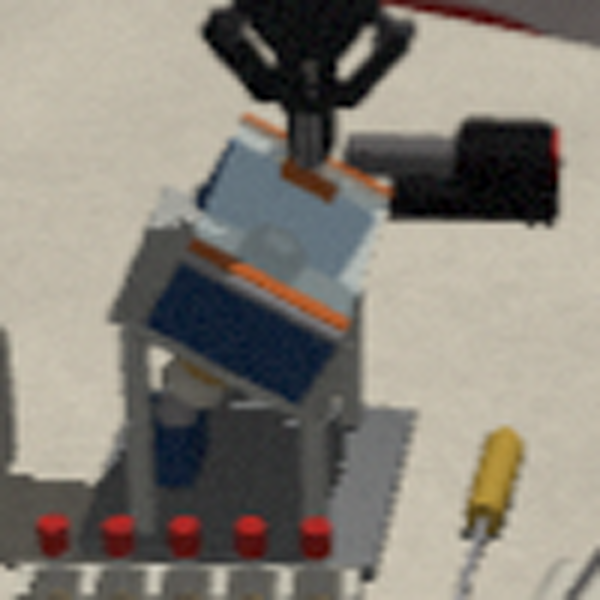

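```bash
python3 -m handwheel '[[-0.02,0,0.06,0,0,0,1],[-0.02,0,0.06,0,0,0,1],[0,0,0,0,0,0,1]]'
python3 -c "
from v import *
p,d=cams.snapshot('scene');cv2.imwrite('pics/scene12.png',p[:,:,::-1])
p=p[120:220,220:320,::-1];cv2.imwrite('pics/scene12z.png',cv2.resize(p,None,fx=6,fy=6,interpolation=cv2.INTER_CUBIC))
"
```

```text
clock: 31.2
tcp_pos: [543.9, 160.8, 207.3]
tcp_rot: [[0.963, 0.267, 0.022], [0.267, -0.964, 0.004], [0.022, 0.002, -1.0]]
ft_force: [-0.7, 2.5, 32.0]
opening: -0.004
```

View pics/scene12z.png

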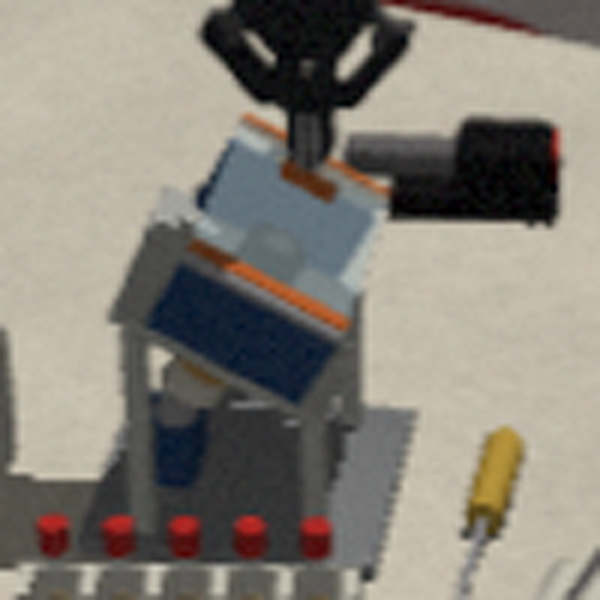

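```bash
python3 -m handwheel '[[0.03,0,-0.3,0,0,0,1],[0.03,0,-0.5,0,0,0,1],[0,-0.2,-0.8,0,0,0,1],[0,-0.2,-0.8,0,0,0,1],[0,0,0,0,0,0,1]]'
python3 -c "
from v import *
s=sensors.get_state();p,d=cams.snapshot('wrist')
np.savez('w14.npz',p=p,d=d,tp=s['tcp_pos'],tr=s['tcp_rot']);cv2.imwrite('pics/w14.png',p[:,:,::-1])
k=dict(tp=s['tcp_pos'],tr=s['tcp_rot'])
hsv=cv2.cvtColor(p,cv2.COLOR_RGB2HSV);m=(hsv[...,0]<16)&(hsv[...,0]>3)&(hsv[...,1]>130)&(hsv[...,2]>90)
vs,us=np.nonzero(m);P=np.array([atd('wrist',u,v,d,**k) for u,v in zip(us,vs)]);L=(P-c)@R
sel=(L[:,2]>40)&(L[:,2]<90)&(abs(L[:,0])<60)
L=L[sel]
for lo in range(-90,90,6):
    q=L[(L[:,1]>=lo)&(L[:,1]<lo+6)]
    if len(q)>5: print(lo,len(q),q.mean(0).round(1),q[:,2].std().round(1))
m=np.array([1]);
for u,v in [(170,230),(200,300)]:pass
"
```

```text
clock: 31.67
tcp_pos: [537.9, 176.5, 297.4]
tcp_rot: [[0.963, 0.268, 0.009], [0.268, -0.964, 0.001], [0.009, 0.002, -1.0]]
ft_force: [1.1, -1.1, 1.4]
opening: 0.002
-78 1064 [  6.6 -75.3  67.9] 3.1
-72 116 [ 25.9 -71.5  69.2] 0.5
54 9 [ 0.3 59.4 60.9] 0.5
60 38 [ 0.7 63.  60.6] 0.6
66 37 [-0.1 68.2 60.2] 0.5
```

View pics/w14.png

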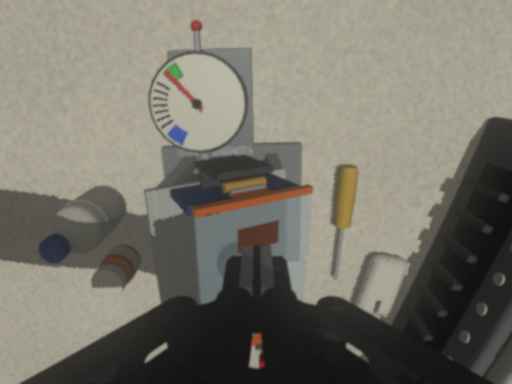

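```bash
python3 -c "
from v import *
w=np.load('w14.npz');p=w['p'];d=w['d'];k=dict(tp=w['tp'],tr=w['tr'])
hsv=cv2.cvtColor(p,cv2.COLOR_RGB2HSV)
for u in (215,258,285):
    print(u)
    for v in range(178,296,4):
        L=(atd('wrist',u,v,d,**k)-c)@R;print(v,L.round(1).tolist(),hsv[v,u].tolist(),end=' | ')
    print()
"
```

```text
215
178 [27.8, -89.2, 46.9] [30, 19, 53] | 182 [15.5, -76.0, 14.4] [30, 8, 64] | 186 [15.7, -72.4, 14.5] [114, 22, 58] | 190 [20.2, -72.7, 25.8] [111, 59, 56] | 194 [24.1, -72.6, 35.6] [115, 58, 57] | 198 [27.9, -72.8, 45.2] [114, 47, 54] | 202 [35.0, -76.5, 63.5] [8, 106, 77] | 206 [37.2, -75.7, 69.0] [11, 169, 134] | 210 [38.0, -73.3, 70.6] [11, 174, 152] | 214 [37.1, -69.3, 68.0] [10, 44, 121] | 218 [37.5, -66.5, 68.5] [90, 15, 117] | 222 [37.7, -63.6, 68.8] [90, 17, 117] | 226 [37.6, -60.2, 68.1] [90, 17, 118] | 230 [37.8, -57.1, 68.1] [86, 17, 118] | 234 [37.5, -53.3, 66.8] [90, 17, 117] | 238 [37.9, -50.6, 67.7] [90, 17, 117] | 242 [38.2, -47.5, 67.9] [90, 17, 118] | 246 [38.1, -43.9, 67.2] [90, 17, 119] | 250 [38.1, -40.5, 66.9] [90, 19, 118] | 254 [37.6, -36.1, 65.0] [90, 17, 117] | 258 [37.9, -32.9, 65.3] [93, 20, 117] | 262 [38.5, -30.3, 66.6] [90, 18, 116] | 266 [38.6, -26.9, 66.5] [93, 20, 116] | 270 [38.3, -22.6, 65.2] [87, 20, 117] | 274 [38.7, -19.4, 65.6] [90, 20, 117] | 278 [38.5, -15.3, 64.7] [87, 22, 118] | 282 [39.0, -12.2, 65.4] [87, 20, 116] | 286 [38.8, -8.0, 6
[... 1808 characters left out ...]
 [90, 14, 124] | 230 [-22.8, -43.4, 67.5] [90, 14, 124] | 234 [-23.4, -39.4, 66.9] [86, 16, 125] | 238 [-23.9, -35.4, 66.3] [90, 19, 124] | 242 [-23.7, -31.9, 66.7] [90, 14, 124] | 246 [-24.5, -27.6, 65.6] [90, 18, 125] | 250 [-24.3, -24.1, 66.1] [90, 16, 126] | 254 [-25.2, -19.5, 65.1] [90, 18, 126] | 258 [-25.6, -15.4, 64.6] [90, 16, 113] | 262 [42.1, -81.5, 165.3] [45, 9, 56] | 266 [44.1, -81.6, 168.3] [45, 10, 50] | 270 [45.7, -81.4, 170.8] [30, 5, 47] | 274 [47.0, -81.0, 172.8] [30, 6, 45] | 278 [49.1, -81.4, 176.0] [50, 18, 42] | 282 [50.8, -81.5, 178.6] [30, 6, 42] | 286 [52.3, -81.6, 180.9] [30, 13, 39] | 290 [59.0, -88.0, 190.9] [45, 13, 40] | 294 [60.3, -87.9, 192.8] [45, 13, 40] |
```

```bash
python3 -c "
from v import *
p,d=cams.snapshot('scene');cv2.imwrite('pics/scene13.png',p[:,:,::-1])
a=cv2.imread('pics/scene12.png')[130:190,240:300];b=p[130:190,240:300,::-1]
cv2.imwrite('pics/cmp.png',cv2.resize(np.hstack([a,b]),None,fx=6.5,fy=6.5,interpolation=cv2.INTER_NEAREST))
"
```

```text
(no output)
```

View pics/cmp.png

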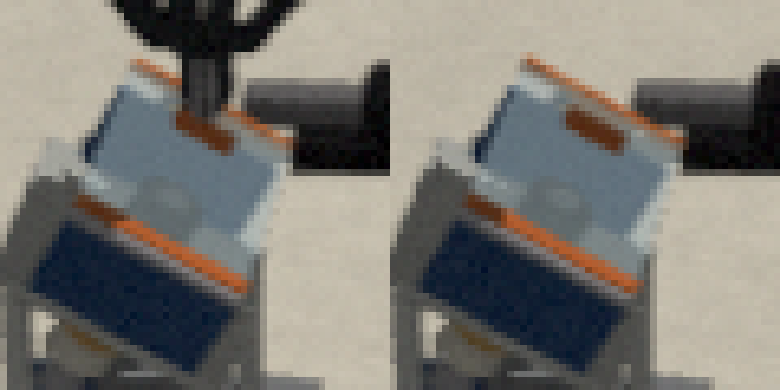

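```bash
python3 -c "
from v import *
plan(c+R@[0,-70,95],V);print(c+R@[0,-70,95])
"
```

```text
shift units [0.44  0.107 1.826] turn units [ 0.001 -0.001 -0.002] |mm| 75.2 deg 0.3
[555.19382666 175.9571476  218.88002132]
```

```bash
python3 -m handwheel '[[0.15,0.03,0.4,0,0,0,1],[0.15,0.03,0.4,0,0,0,1],[0.14,0.03,0.3,0,0,0,1],[0,0,0,0,-0.078,0,1],[0,0,0,0,-0.078,0,1],[0,0,0,0,-0.078,0,1],[0,0,0,0,-0.077,0,1],[0,0,0,0,0,0,1]]'
python3 -c "
from v import *
plan(c+R@[0,-70,85],knobtool(0));s=sensors.get_state();print(s['joints'],((s['tcp_pos']-c)@R).round(1))
"
```

```text
clock: 32.43
tcp_pos: [557.3, 176.5, 229.1]
tcp_rot: [[0.854, 0.266, -0.447], [0.235, -0.964, -0.123], [-0.463, 0.0, -0.886]]
ft_force: [2.0, -0.0, -6.6]
opening: 0.0
shift units [ 0.07  -0.001  0.501] turn units [-0.001 -0.004 -0.003] |mm| 20.2 deg 0.5
[ 11.86793649  46.74254454  56.69123105 127.50192922  -1.65934943
  86.86043613] [  2.9 -69.9 105. ]
```

```bash
cat > st.py <<'E'
from v import *
s=sensors.get_state();print('deck',((s['tcp_pos']-c)@R).round(1),'F normal',(s['ft_force']@R).round(1),s['torque'].round(2))
E
python3 -m handwheel '[[0.03,0,0.25,0,0,0,1],[0.04,0,0.25,0,0,0,1],[0,0,0.1,0,0,0,1],[0,0,0,0,0,0,1]]'; python3 st.py
python3 -m handwheel '[[0,0,0.08,0,0,0,1],[0,0,0.08,0,0,0,1],[0,0,0,0,0,0,1]]'; python3 st.py
```

```text
clock: 32.77
tcp_pos: [545.4, 173.9, 222.5]
tcp_rot: [[0.864, 0.267, -0.426], [0.238, -0.964, -0.119], [-0.443, 0.002, -0.897]]
ft_force: [-0.3, -0.6, 1.1]
opening: 0.0
deck [ 10.6 -70.7  93.5] F normal [0.9 0.5 0.8] [ 0.11 -0.44  0.03]
clock: 33.02
tcp_pos: [543.4, 173.4, 218.1]
tcp_rot: [[0.866, 0.267, -0.424], [0.239, -0.964, -0.119], [-0.44, 0.002, -0.898]]
ft_force: [-0.2, -0.1, -0.4]
opening: 0.004
deck [ 10.3 -70.7  88.6] F normal [ 0.   0.  -0.4] [ 0.08 -0.44  0.08]
```

```bash

python3 -m handwheel '[[0.05,0,0.12,0,-0.01,0,1],[0.05,0,0.12,0,-0.01,0,1],[0,0,0.05,0,0,0,1],[0,0,0,0,0,0,1]]'; python3 st.py
python3 -m handwheel '[[0,0,0.08,0,0,0,1],[0,0,0.08,0,0,0,1],[0,0,0,0,0,0,1]]'; python3 st.py
```

```text
clock: 33.35
tcp_pos: [542.8, 173.3, 206.7]
tcp_rot: [[0.852, 0.267, -0.45], [0.235, -0.964, -0.126], [-0.467, 0.002, -0.884]]
ft_force: [2.4, 0.9, 7.7]
opening: -0.001
deck [  5.5 -70.8  78.3] F normal [ 1.3 -0.2  8. ] [ 0.08 -0.1   0.03]
clock: 33.6
tcp_pos: [542.3, 173.2, 206.1]
tcp_rot: [[0.858, 0.266, -0.439], [0.236, -0.964, -0.123], [-0.456, 0.002, -0.89]]
ft_force: [9.8, 4.0, 23.2]
opening: -0.002
deck [  5.7 -70.8  77.5] F normal [ 1.6 -1.2 25.5] [ 0.29 -0.1  -0.18]
```

```bash

python3 -m handwheel '[[0,0,0,0,0,0,1],[0,0,0,0,0,0,1],[0,0,0,0,0,0,1],[0,0,0,0,0,0,1]]'; python3 st.py
python3 -c "
from v import *
s=sensors.get_state();p,d=cams.snapshot('wrist');np.savez('w15.npz',p=p,d=d,tp=s['tcp_pos'],tr=s['tcp_rot']);cv2.imwrite('pics/w15.png',p[:,:,::-1])
q,d2=cams.snapshot('scene');cv2.imwrite('pics/scene15z.png',cv2.resize(q[130:190,230:300,::-1],None,fx=8,fy=8,interpolation=cv2.INTER_CUBIC))
"
```

```text
clock: 33.93
tcp_pos: [542.3, 173.2, 206.1]
tcp_rot: [[0.858, 0.266, -0.439], [0.236, -0.964, -0.123], [-0.456, 0.002, -0.89]]
ft_force: [9.6, 3.6, 24.6]
opening: 0.002
deck [  5.6 -70.8  77.5] F normal [ 2.5 -0.9 26.6] [ 0.22 -0.07 -0.14]
```

View pics/w15.png

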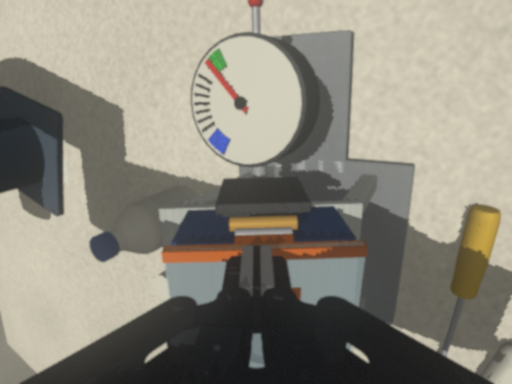

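View pics/scene15z.png

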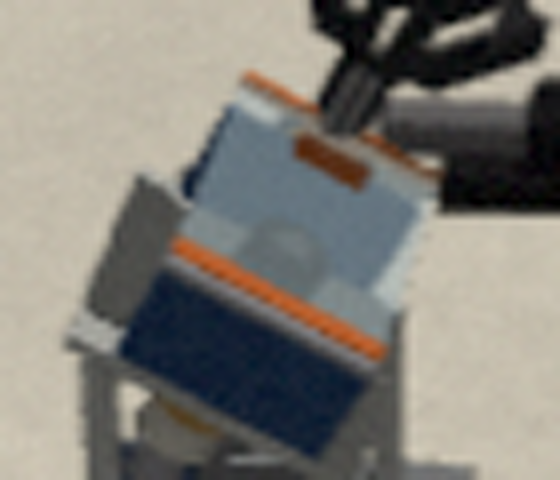

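```bash
cat > lidfit.py <<'E'
from v import *
import sys
w=np.load(sys.argv[1]);p=w['p'];d=w['d'];k=dict(tp=w['tp'],tr=w['tr'])
CPw=CP('wrist');vv,uu=np.mgrid[0:384:3,0:512:3]
P=np.array([atd('wrist',u,v,d,**k) for u,v in zip(uu.ravel(),vv.ravel())]);L=(P-c)@R
m=(abs(L[:,0])<46)&(L[:,1]>-68)&(L[:,1]<66)&(L[:,2]>54)&(L[:,2]<74);Q=L[m]
for _ in range(5):
    A=np.c_[Q[:,:2],np.ones(len(Q))];f=np.linalg.lstsq(A,Q[:,2],rcond=None)[0];r=abs(A@f-Q[:,2]);Q=Q[r<max(1.2,2.5*np.median(r))]
print('lid slope x,y',f,len(Q),'edge z at y=-78',f[2]-78*f[1],'hinge z',f[2]+70*f[1], 'y range',Q[:,1].min(),Q[:,1].max())
m=(abs(L[:,2])<6)&(abs(L[:,0])<69)&(abs(L[:,1])<64);Q=L[m]
if len(Q)>50:
    for _ in range(5):
        A=np.c_[Q[:,:2],np.ones(len(Q))];f=np.linalg.lstsq(A,Q[:,2],rcond=None)[0];r=abs(A@f-Q[:,2]);Q=Q[r<max(1.2,2.5*np.median(r))]
    print('deck',f,len(Q),Q.min(0),Q.max(0))
E
for f in w14 w15 w9 w4 w2; do echo $f; python3 lidfit.py $f.npz; done
```

```text
w14
lid slope x,y [ 5.67812550e-04 -6.66088233e-02  6.36414902e+01] 607 edge z at y=-78 68.83697843304012 hinge z 58.978872586372574 y range -67.87823570893838 65.88682305984068
deck [ 0.00588914  0.00864882 -0.00961663] 359 [ 34.31186422 -63.90324342  -1.19899465] [68.92402138 50.92585635  1.73257082]
w15
lid slope x,y [ 7.39076839e-04 -5.32633680e-02  6.36331569e+01] 468 edge z at y=-78 67.78769959581288 hinge z 59.90472112559013 y range -67.98123365120568 2.0330950790003484
deck [0.00283805 0.00885521 0.85766039] 55 [-68.02241178 -63.92609555  -1.06601501] [ 68.63438518 -47.4535537    1.7310935 ]
w9
lid slope x,y [ -0.03052673   1.15029136 -19.49593864] 15 edge z at y=-78 -109.21866501102186 hinge z 61.02445682604922 y range 64.4168894729839 65.93985418203485
deck [-0.00046608  0.01080784  0.42712147] 898 [-68.30778797 -63.79311589  -1.13834866] [68.99094246 63.99744178  2.17960965]
w4
lid slope x,y [-0.01872109  0.65041224 13.37927735] 36 edge z at y=-78 -37.352877189898706 hinge z 58.908133979033046 y range 63.93599992998912 65.9099090186847
deck [0.00114344 0.00989274 0.916242  ] 2882 [-68.95672747 -63.99223834  -0.84112862] [68.97571272 63.97919902  2.60143514]
w2
lid slope x,y [1.43904446e-03 2.93325377e-01 3.62649151e+01] 17 edge z at y=-78 13.385535651445373 hinge z 56.797691464836944 y range 64.04614852426644 65.95831293673935
deck [3.63519885e-04 1.16273112e-02 9.08897367e-01] 2394 [-68.89549926 -63.3039748   -0.91881214] [68.91226739 63.87675332  2.81937894]
```

```bash
python3 -c "
from v import *
a=np.load('w14.npz')['p'][140:260,150:330,::-1];b=np.load('w15.npz')['p'][160:280,150:380,::-1]
cv2.imwrite('pics/ca.png',cv2.resize(a,None,fx=4.2,fy=4.2,interpolation=cv2.INTER_CUBIC));cv2.imwrite('pics/cb.png',cv2.resize(b,None,fx=3.4,fy=3.4,interpolation=cv2.INTER_CUBIC))
w=np.load('w11.npz');k=dict(tp=w['tp'],tr=w['tr']);P=np.array([(atd('wrist',u,v,w['d'],**k)-c)@R for u in range(260,300,2) for v in range(195,235,2)]);P=P[(abs(P[:,0])<10)&(abs(P[:,1])<10)];print(P[:,2].max(),np.median(P[:,2]))
w=np.load('w15.npz');k=dict(tp=w['tp'],tr=w['tr'])
for u in (265,200,330):
  for v in range(176,262,4): print(u,v,((atd('wrist',u,v,w['d'],**k)-c)@R).round(1),end=' ')
  print()
"
```

```text
48.38291663165627 46.80038922391476
265 176 [ -1.9 -83.8 -40.5] 265 180 [ -0.1 -93.6   5.6] 265 184 [  0.2 -93.5  14.3] 265 188 [  0.6 -93.7  23.2] 265 192 [  1.  -94.4  33.1] 265 196 [  1.1 -93.6  37.6] 265 200 [  1.5 -94.2  46. ] 265 204 [  1.6 -93.5  50. ] 265 208 [  1.6 -91.   49.2] 265 212 [  1.6 -88.9  49.6] 265 216 [  1.4 -85.   45.6] 265 220 [  1.5 -83.3  47.1] 265 224 [  1.5 -81.9  49.1] 265 228 [  1.6 -80.1  50.2] 265 232 [  1.7 -78.8  52.5] 265 236 [  1.8 -78.3  56.1] 265 240 [  1.9 -77.6  59.3] 265 244 [  2.1 -77.1  62.8] 265 248 [  2.5 -80.7  74. ] 265 252 [  2.7 -81.   78.3] 265 256 [  2.8 -80.4  80.9] 265 260 [  2.9 -80.6  84.8] 
200 176 [  73.6  -43.5 -191.5] 200 180 [  73.5  -39.1 -188.8] 200 184 [  74.2  -33.1 -191.3] 200 188 [  74.3  -28.2 -190.1] 200 192 [  74.8  -22.5 -191.4] 200 196 [ 48.3 -71.  -30.7] 200 200 [ 46.8 -71.2 -21. ] 200 204 [ 44.6 -73.1  -6.9] 200 208 [ 43.7 -72.7  -0.1] 200 212 [ 42.9 -72.    5.6] 200 216 [ 41.6 -72.5  13.9] 200 220 [ 40.7 -72.3  20. ] 200 224 [ 39.6 -72.8  27.4] 200 228 [ 38.7 -72.9  33.5] 200 232 [   8.  -151.8  210. ] 200 236 [ 37.4 -72.3  42.9] 200 240 [ 36.5 -72.6  48.6] 200 244 [ 36.2 -71.6  51.2] 200 248 [ 33.9 -76.3  64.8] 200 252 [ 33.4 -76.   68.6] 200 256 [ 33.6 -73.7  68.2] 200 260 [ 33.8 -71.4  68.1] 
330 176 [ -68.3  -66.4 -102.4] 330 180 [ -68.5  -62.5 -101.8] 330 184 [ -68.6  -58.5 -101.4] 330 188 [ -68.6  -54.7 -100.3] 330 192 [ -69.   -50.5 -100.6] 330 196 [-69.1 -46.5 -99.9] 330 200 [ -69.7  -41.8 -101.2] 330 204 [-44.6 -74.7   0.1] 330 208 [-43.4 -74.    5.8] 330 212 [-41.9 -73.7  12.2] 330 216 [-39.9 -74.6  21.1] 330 220 [-38.7 -74.1  26.4] 330 224 [-37.5 -73.9  31.9] 330 228 [-35.9 -74.4  38.7] 330 232 [-34.9 -74.   43.3] 330 236 [-33.9 -73.7  47.8] 330 240 [-33.3 -72.8  50.7] 330 244 [-29.6 -78.   65.7] 330 248 [-28.9 -77.6  69.1] 330 252 [-29.2 -75.1  68.5] 330 256 [-29.4 -72.7  68.1] 330 260 [-29.7 -70.3  67.7]
```

View pics/ca.png

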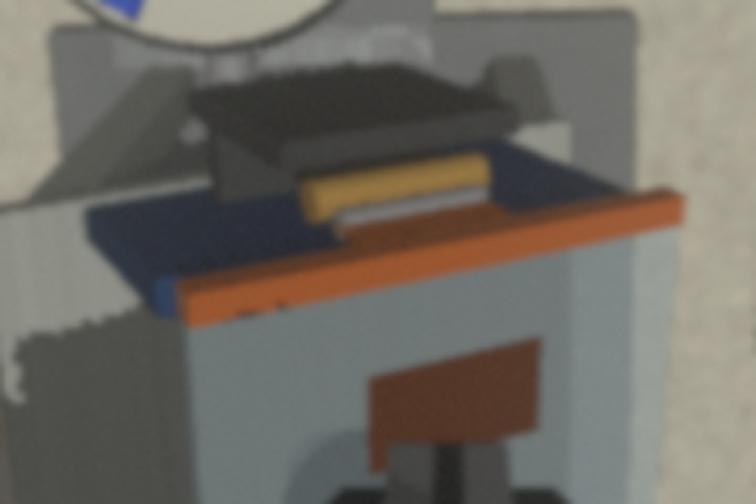

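View pics/cb.png

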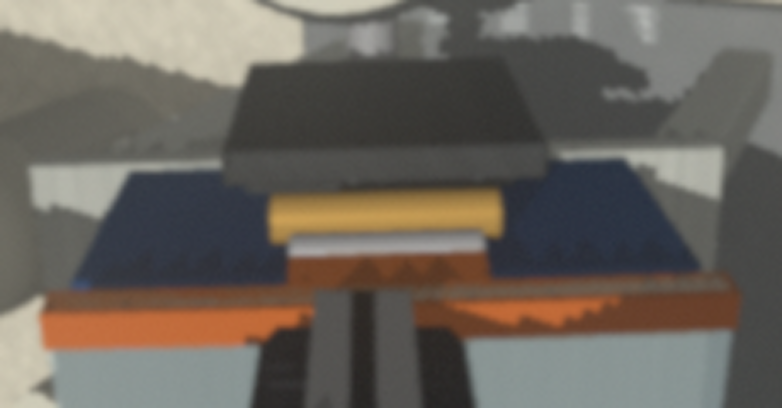

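```bash

python3 -m handwheel '[[0,0,0.06,0,0,0,1],[0,0,0.05,0,0,0,1],[0,0,0,0,0,0,1]]'; python3 st.py
```

```text
clock: 34.28
tcp_pos: [539.3, 172.5, 199.9]
tcp_rot: [[0.856, 0.267, -0.444], [0.236, -0.964, -0.124], [-0.461, 0.001, -0.888]]
ft_force: [-1.1, 0.8, -0.1]
opening: -0.001
deck [  5.5 -71.   70.6] F normal [ 0.7 -1.1 -0.5] [ 0.12 -0.37 -0.04]
```

```bash

python3 -m handwheel '[[0,0,0.06,0,0,0,1],[0,0,0.05,0,0,0,1],[0,0,0,0,0,0,1]]'; python3 st.py
```

```text
clock: 34.53
tcp_pos: [538.1, 172.0, 197.1]
tcp_rot: [[0.857, 0.267, -0.441], [0.236, -0.964, -0.124], [-0.458, 0.002, -0.889]]
ft_force: [10.8, 4.5, 23.7]
opening: -0.003
deck [  5.2 -70.9  67.6] F normal [ 0.9 -1.4 26.4] [ 0.2  -0.18 -0.08]
```

```bash

python3 -m handwheel '[[0,0,-0.3,0,0,0,1],[0,0,-0.4,0,0,0,1],[0,0,-0.3,0,0.078,0,1],[0,0,-0.3,0,0.078,0,1],[0,0,-0.3,0,0.078,0,1],[0,-0.2,-0.6,0,0.077,0,1],[-0.3,-0.3,-0.8,0,0,0,1],[-0.3,-0.3,-0.8,0,0,0,1],[0,0,0,0,0,0,1]]'
python3 -c "
from v import *
s=sensors.get_state();p,d=cams.snapshot('wrist');np.savez('w16.npz',p=p,d=d,tp=s['tcp_pos'],tr=s['tcp_rot']);cv2.imwrite('pics/w16.png',p[:,:,::-1])
q,_=cams.snapshot('scene');cv2.imwrite('pics/scene16.png',q[:,:,::-1])"
python3 lidfit.py w16.npz
```

```text
clock: 35.28
tcp_pos: [529.5, 204.9, 344.0]
tcp_rot: [[0.963, 0.269, 0.007], [0.269, -0.963, 0.001], [0.007, 0.001, -1.0]]
ft_force: [-0.0, -0.1, 1.8]
opening: 0.003
lid slope x,y [-3.22466569e-04  9.53307173e-03  5.88278312e+01] 371 edge z at y=-78 58.084251645196815 hinge z 59.49514626145516 y range -67.9314968279672 18.407762968457753
deck [-0.00354448  0.01232468  1.04376013] 265 [ 33.95989148 -62.63570914  -0.89487372] [68.86189564 54.93875577  2.51782721]
```

View pics/w16.png

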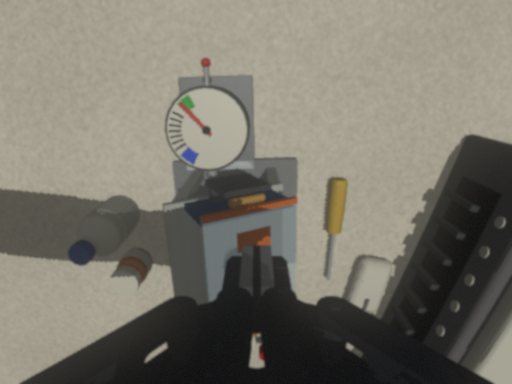

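View pics/scene16.png

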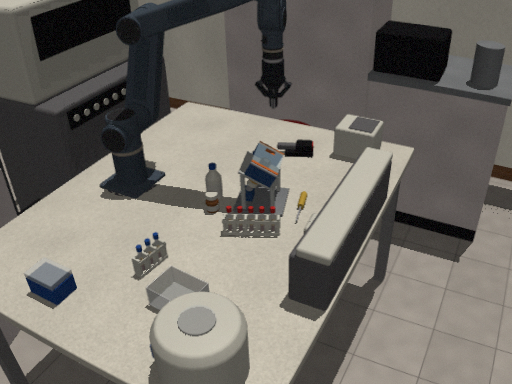

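```bash
python3 needle2.py w16.npz 168 85 235 175 206.5 130; python3 -c "
from v import *
a=cv2.imread('pics/w16.png');cv2.imwrite('pics/w16g.png',cv2.resize(a[75:180,155:260],None,fx=5.5,fy=5.5,interpolation=cv2.INTER_CUBIC))"
```

```text
hub [469.6720135  224.44228982]
needle line 1.803946816545035 hub-cent 1.7899629772998011
green 1.8606713079895005 1.9840522155895461 2.0889602270351504 77
blue -0.1587255844988883 0.047934606648075855 0.24403665454550227 130
```

View pics/w16g.png

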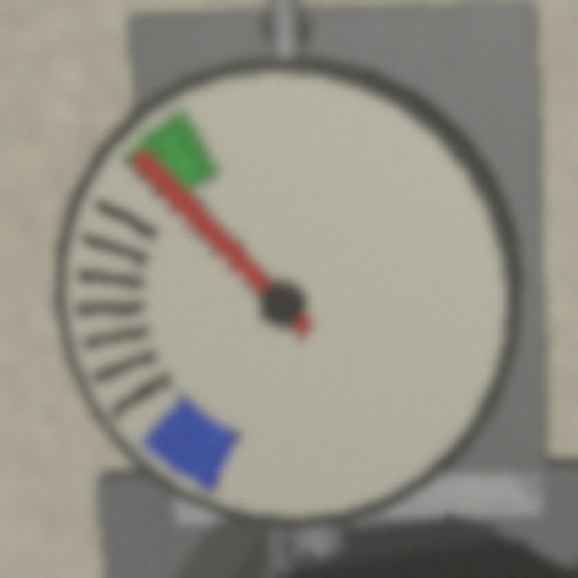

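```bash
python3 -c "
from station import workorder
print(workorder.hand_in())"
```

```text
the job is handed in; nothing more can be done
None
```

The job is handed in at about 35 s on the clock. The needle was in the blue end first, now stands in the green, and the guard lid is snapped shut.

- **Spindle:** I turned it by the knob with two strokes of about 178° and 206°. After the first stroke the needle read about 0.0 rad, in the middle of the blue. I then made three small trims, turning on, back and on again, to bring it as near the high spot as the readings showed.
- **Needle:** the last picture gives about 1.80 rad against the 1.76 green limit. It is inside the green, but towards its near edge. Every reading I took near the peak came out at 1.80 to 1.81, not the 1.88 to 1.97 the description suggests. I think my reading is biased low or the peak is really lower, and I could not tell which.
- **Lid:** I swung it over with the closed fingertips and pressed it near its free edge. The catch took more force than the 6 to 8 N stated:
  - A first press with the tool upright, up to 32 N, did not snap it. The lid lay at about 0.07 rad once I let go.
  - A second press, square to the lid, held at 26 N without moving, then snapped when pushed a little further.
  - The fitted lid angle is now about 0.002 rad.
- **Other things:** by eye in the last pictures, nothing else on the bench had moved and the gauge had not been touched. The gripper is clear of everything.

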